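# Free the filter drawer by its hidden catch and send the clogged filter to the wash

## Task

The clogged filter cassette of the blue air cleaner has to go to the wash. Feel along the black ledge under the machine's visor with the fingertips until they drop into the hidden recess and press the catch there so that the red drawer springs open, then pull the drawer all the way out, lift out the cassette and set it down (do not drop it) flat in the red wash tray. Push the drawer home again until it latches, let go, and leave the clean filter and the other things on the bench where they are.

Things in the scene. Friction and masses are not known exactly. Their poses are not given: they have to be found in the camera images.
- machine: Blue air cleaner, fixed. Origin on the bench; x from its front (robot side) to its back, y to the left along it, z up; yaw at most 0.15 rad. A low step, 320 mm long in y (-160 to 160), top z=120, x=-100 to 75, holds the drawer; behind it, x=75 to 195, stands the fan housing, top 215, black handles on it to 230.
- ledge (a point): Middle of the black ledge, on its surface, at machine (51, 0, 120) mm, at the foot of the housing's upright face (x=75). Ledge: x=27 to 75, y=-105 to 105, flush with the step's top in front. End pieces beyond |y|=105: 122 mm high from x=25, 189 mm high from x=48. Somewhere in it is the hidden recess, found only by feel.
- visor (a point): Middle of the visor's front lower edge, machine (48, 0, 181) mm. The visor, 8 mm thick, juts 27 mm from the housing over the whole ledge, so the ledge is reached only with the tool leaning back towards the robot, tips forward, about 25 to 50 degrees from vertical (40 is good).
- catch (a joint): Spring pad, the floor of the recess. Recess: 48 mm wide (x, the whole ledge), 54 mm long (y), middle anywhere from machine y=-45 to 45 mm; pad face 5 mm below the ledge, black like it. 0 = up, grows as pressed straight down, 0.008 m = fully down (6 N; 2 N to start). It frees the drawer at about 0.006 and springs back when let go.
- drawer (a joint): Drawer, slides to the machine's +y. 0 = home, latched (1 mm play); 0.12 m = all the way out. Cannot be pulled while latched. Freed, a plunger throws it 30 to 50 mm out; beyond, it has about 1 N friction and stays where left. To latch: push it home past plunger and bevelled bolt, about 5 to 10 N, to the stop at -0.002; no need to press the catch.
- drawer_handle (a point): Middle of the drawer's black bar handle: 12 mm thick, 92 mm long along machine x, 36 mm clear of the red drawer front (12 mm thick, 112 wide, top z=110). At machine x=-40, z=92, and y=214 mm plus the drawer's joint value. Pinch it from above to pull; push it towards -y to close.
- clogged: Clogged filter cassette, hidden in the drawer until it is out: brown, 76 (x) x 100 (y) x 28 mm, orange grip rib on top, 14 (x) x 50 (y) x 24 mm high; 52 mm high in all, 0.14 to 0.28 kg. Origin mid-underside. In the drawer: flat, machine x=-40, underside z=35, drawer walls to z=63. Drawer all the way out, it lifts straight up by the rib.
- wash_tray: Red open tray, fixed to the bench: 160 (x) x 140 (y) x 35 mm outside, walls and floor 4 mm. Origin in the middle of its underside. It stands at the robot's left or right, the blue tray on the other side.
- clean_tray: Blue open tray of the same size, fixed, with the clean filter in it. Not for the clogged cassette.
- clean: Clean filter cassette, white with green rib, same shape, in the blue tray. Leave alone.
- spray: White spray bottle with red cap, 64 mm across, 170 mm high. Leave alone.
- jar: Amber jar, 68 mm across, 80 mm high. Leave alone.
- coupling: Orange hose coupling ring, 90 mm across, 50 mm high. Leave alone.
- meter: Yellow hand meter lying flat, 60 x 110 x 30 mm, between the robot and the machine. Leave alone.
- brush: Cleaning brush, 190 mm long, lying between the robot and the machine. Leave alone.
- driver: Screwdriver, 200 mm long, lying between the robot and the machine. Leave alone.

How it is judged:
On the way, in this order (a step that is already met when the one before it is completed fails the run):
1. the catch has been pressed and the drawer has sprung open (more than 15 mm) (value of joint drawer above 0.015 m), for 0.1 s.
2. the drawer has been pulled out (more than 110 mm) (value of joint drawer above 0.11 m), for 0.1 s.
3. the clogged cassette has been lifted out of the drawer (underside more than 75 mm above the bench) (height (world z) of clogged above 0.075 m), for 0.1 s.
At the end, for the whole second after the job is handed in: The drawer is home and latched (joint below 4 mm) with the catch up (below 2 mm), and the clogged cassette lies at rest, rib up and flat (within 5 degrees, underside less than 9 mm above the tray's underside), inside the red wash tray (value of joint drawer below 0.004 m and value of joint catch below 0.002 m and x of clogged in the frame of wash_tray between -0.05 and 0.05 m and y of clogged in the frame of wash_tray between -0.045 and 0.045 m and z of clogged in the frame of wash_tray below 0.009 m and angle between clogged's own z axis and vertical below 0.09 rad and linear speed of clogged below 0.02 m/s); the robot touches nothing.
It fails at once if the clogged cassette is dropped or thrown (faster than 0.8 m/s while the fingers do not touch it) (linear speed of clogged above 0.8 m/s and contact force between clogged and the fingers below 0.05 N).
It fails at once if the clean filter is moved more than 20 mm (distance of clean from where it was at the start of the episode above 0.02 m).
It fails at once if another loose thing on the bench is moved more than 40 mm (distance of any of spray, jar, coupling, meter, brush, driver from where it was at the start of the episode above 0.04 m).
It also fails if it takes over 72 s, if anything falls off the work surface, if the arm or the gripper's body presses on something with over 40 N, if the wrist force passes 120 N, or if a joint passes its speed limit or range.

## Robot

A 6-joint arm with a two-finger parallel gripper is mounted at the origin on the work surface. World frame = base frame: x ahead of the robot, y to its left, z up, the work surface at z = 0. Lengths are in m, angles in rad, forces in N, time in s.
With the tool pointing down it reaches from about 0.375 to 0.925 m from the base axis. Payload 5.7 kg.
Tool frame: the origin (TCP) lies on the centre line of the jaws, within the pads' length; the fingertips stand 14 mm ahead of it and the grasp point (between the pads) lies 5 mm behind it (arm.tip_reach is the distance from the TCP to the fingertips, in m); x points along the fingers, y is the direction in which the jaws open and shut, and the axes are right-handed (so a half turn about x gives the same grasp; the last joint's range is limited). The gripper opens to 85 mm and grips with 20 to 120 N. Pads are 22 mm wide; open, the fingers measure 114 mm over their backs; the gripper's body (76 mm by 85 mm) begins 54 mm behind the grasp point. The pads swing forward as they close: fully open they stand 13 mm farther back than shut.
Start: joints at [1.019, 0.359, 1.51, -0, 1.272, -0.115], TCP at [0.254, 0.544, 0.245] pointing down, gripper open.
Joint ranges: [-2.97, 2.97], [-1.01, 2.36], [0.21, 2.38], [-0.96, 4.11], [0.2, 2.71], [-2.98, 2.98]. Speed limits (rad/s): [2.39, 2.39, 3.14, 3.14, 3.14, 3.14].

## Interface

Orientations are given as a unit quaternion [x, y, z, w].
In Python, from rig import arm, optics gives the robot as it stands.
- The arm moves only by the shell command python3 -m inch 'ROWS' [OPENING] [FORCE]. ROWS is JSON, a list of rows, each a list of 6 numbers: the shift along the tool's x, y, z in m, then the turn, a rotation vector about the tool's x, y, z in rad. A call has 1 to 20 rows; each row shifts and turns the commanded pose from where the row before left it, along the tool's axes as they then stand; what a row does not reach is not made up. A row lasts 1/8 s, in which the tool goes at most 62.5 mm and 10.7 degrees, less where a joint would pass 70% of its speed; a pose out of reach is approached as far as the arm can. A call is refused whole if a number of a shift passes 0.0625 or a number of a turn 0.188, either way. A call with a gripper value outside its range is refused whole. OPENING is the opening, from 0 (shut) to 1 (fully open), set as the call begins (- or left out, the last holds). The fingers move at their own pace and stop on an object; FORCE is the grip in N (left out, the last holds). Time passes only in rows, so rows that do not move let the fingers close. It gives the time, the measured TCP pose, the force and the opening at its end, in the units of the state.
- arm.get_obs(): the state, without advancing time (a new reading comes with each control period).
- optics.snapshot(name): name is "scene" or "side" or "wrist"; returns a dict with "image" (400x640x3 uint8, red, green, blue), "fovy" (degrees; the focal length in pixels is half the picture's height over the tangent of half this angle, whatever the lens; pixels are square), "cx", "cy" (the principal point, pixels), "cam_to_world" (4x4, takes a point from camera to world coordinates). Camera axes: x right, y up, looking along -z (the intrinsics and any distortion apply to the point x, -y, -z); pixel columns grow to the right and rows downward; lengths in m; the calibration is good to about 2 mm. A picture is of the moment at which its call begins. There is no depth.
- arm.finish_job(): hands the job in, once; it reports no verdict.
The state is a dict: "time": time; "qpos": joint angles; "dq": joint speeds; "tau": joint torques, N m; "tcp_pos": TCP position; "ee_rot": TCP orientation; "force": force on the tool from outside, world axes, zero at the start; "torque": the same for the moment, N m; "gripper_width": finger opening in m.
Only numpy, scipy, OpenCV 4.12 (cv2) and the standard library are available. Lean on these libraries where they do the work, as an engineer would, in place of code of your own. Each camera call takes 0.05 s, during which the arm holds its last target.

## Working session

There is one attempt and no reset: what is moved stays moved. The work goes in short steps, Python scripts to look and compute and a shell command to move; the robot and the scene stay as the last step left them, time stands still between calls to the robot, and variables do not carry over. Pictures are saved under pics/ and viewed, and the job is handed in when it is done.

```bash
ls; mkdir -p pics; python3 - <<'E'
from rig import arm, optics
import cv2
o=arm.get_obs()
for k,v in o.items(): print(k,v)
print(arm.tip_reach)
for n in ["scene","side","wrist"]:
    s=optics.snapshot(n); cv2.imwrite(f"pics/{n}0.png",s["image"][:,:,::-1])
    print(n,[ (k,s[k]) for k in s if k!="image"])
E
```

```text
pics
time 0.0
qpos [ 1.01889366e+00  3.59490922e-01  1.51145251e+00  4.83954528e-05
  1.27251592e+00 -1.15128258e-01]
dq [ 2.44960863e-04 -5.07381099e-04 -1.36638904e-03 -7.25584163e-04
  4.65343802e-05 -8.64264583e-05]
tau [-2.41762027e-04 -5.27634859e+01 -2.78613031e+01 -1.97486070e-04
  1.30506660e-02 -1.44358347e-05]
tcp_pos [0.25346565 0.54309608 0.24445432]
ee_rot [ 0.15258511  0.69054179 -0.15382163  0.69007878]
force [ 0.07814999  0.45864829 -0.73888259]
torque [-0.00573033  0.05345229 -0.05155449]
gripper_width 0.08521812676914675
0.014
scene [('fovy', 54.82670796648025), ('cx', 324.2543455865851), ('cy', 199.57294705182966), ('cam_to_world', array([[-0.19183894, -0.6733784 ,  0.71397434,  1.25267935],
       [ 0.98120304, -0.11607424,  0.1541667 ,  0.15003071],
       [-0.0209385 ,  0.73012896,  0.68298849,  0.84220973],
       [ 0.        ,  0.        ,  0.        ,  1.        ]]))]
side [('fovy', 47.97495554255129), ('cx', 314.2900391654885), ('cy', 195.98171579398243), ('cam_to_world', array([[ 0.77351385,  0.28506151, -0.56605323, -0.19831068],
       [-0.63350922,  0.373839  , -0.67742931, -0.85087697],
       [ 0.01850375,  0.88260089,  0.46975874,  0.70666638],
       [ 0.        ,  0.        ,  0.        ,  1.        ]]))]
wrist [('fovy', 67.54145441570897), ('cx', 314.32161676926796), ('cy', 202.34306633335342), ('cam_to_world', array([[ 0.42378331, -0.86042652, -0.28297332,  0.18040609],
       [ 0.90576144,  0.40188796,  0.13447036,  0.57817566],
       [-0.0019783 , -0.31329262,  0.94965458,  0.37334138],
       [ 0.        ,  0.        ,  0.        ,  1.        ]]))]
```

View pics/scene0.png

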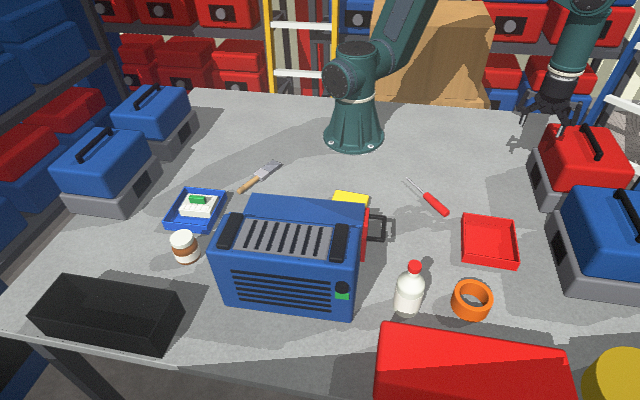

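View pics/side0.png

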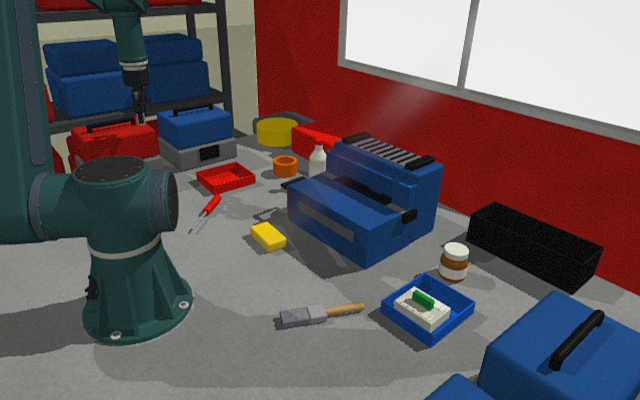

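View pics/wrist0.png

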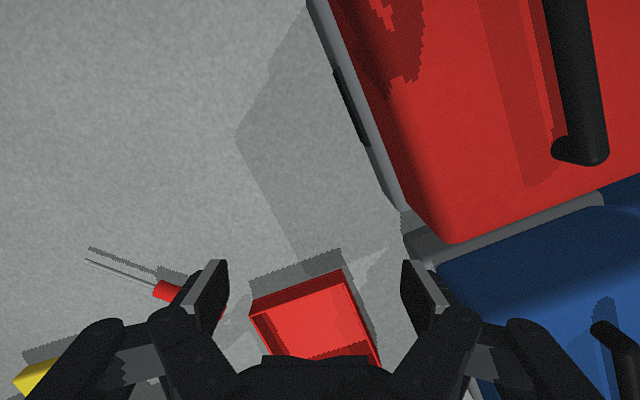

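The scene view shows the machine at about (290,255), the red tray at (490,240), the bottle at (410,290) and the coupling at (472,300). In the side view the machine is at (365,200) with the ledge slot near (360,180). I'll zoom in on both.

```bash
cat > h.py <<'E'
import numpy as np, cv2
from rig import arm, optics
from scipy.spatial.transform import Rotation as R
def f(s): return 200/np.tan(np.radians(s["fovy"])/2)
def ray(s,u,v):
    F=f(s); d=np.array([(u-s["cx"])/F,-(v-s["cy"])/F,-1.]); M=np.array(s["cam_to_world"])
    return M[:3,3],M[:3,:3]@d
def onz(s,u,v,z):
    o,d=ray(s,u,v); return o+d*(z-o[2])/d[2]
def tri(s1,p1,s2,p2):
    o1,d1=ray(s1,*p1);o2,d2=ray(s2,*p2)
    t=np.linalg.lstsq(np.c_[d1,-d2],o2-o1,rcond=None)[0]
    a=o1+d1*t[0];b=o2+d2*t[1]; return (a+b)/2,np.linalg.norm(a-b)
def proj(s,P):
    M=np.array(s["cam_to_world"]); c=(np.atleast_2d(P)-M[:3,3])@M[:3,:3]; F=f(s)
    return np.c_[s["cx"]-F*c[:,0]/c[:,2], s["cy"]+F*c[:,1]/c[:,2]]
def crop(s,x0,y0,x1,y1,name,k=None):
    im=s["image"][y0:y1,x0:x1,::-1]; k=k or min(800/(x1-x0),600/(y1-y0))
    cv2.imwrite("pics/"+name,cv2.resize(im,None,fx=k,fy=k,interpolation=cv2.INTER_CUBIC)); print(name,"scale",k)
E
python3 - <<'E'
from h import *
import pickle
S={n:optics.snapshot(n) for n in ["scene","side"]}
pickle.dump(S,open("s0.pkl","wb"))
crop(S["scene"],200,180,400,330,"sc_m.png",4)
crop(S["side"],270,125,470,275,"sd_m.png",4)
crop(S["scene"],395,180,535,285,"sc_t.png",5)
crop(S["side"],180,130,340,250,"sd_t.png",5)
E
```

```text
sc_m.png scale 4
sd_m.png scale 4
sc_t.png scale 5
sd_t.png scale 5
```

View pics/sc_m.png

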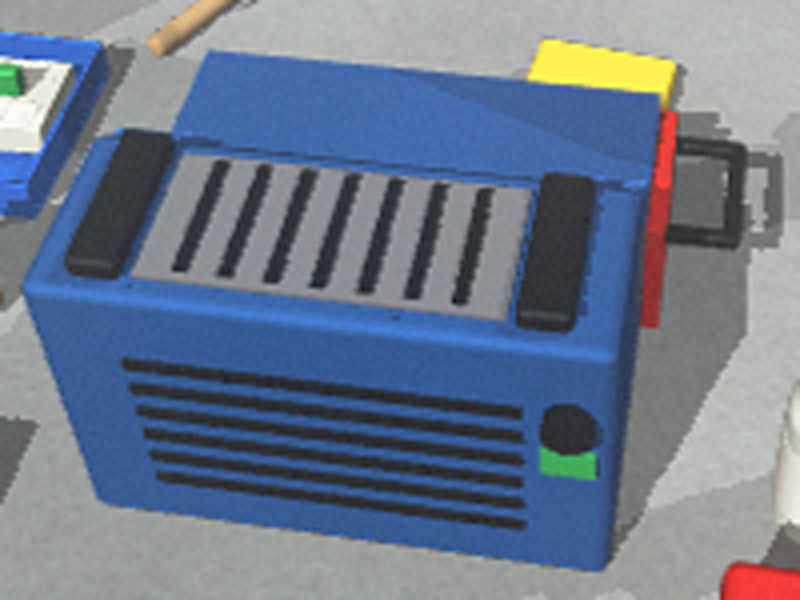

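View pics/sd_m.png

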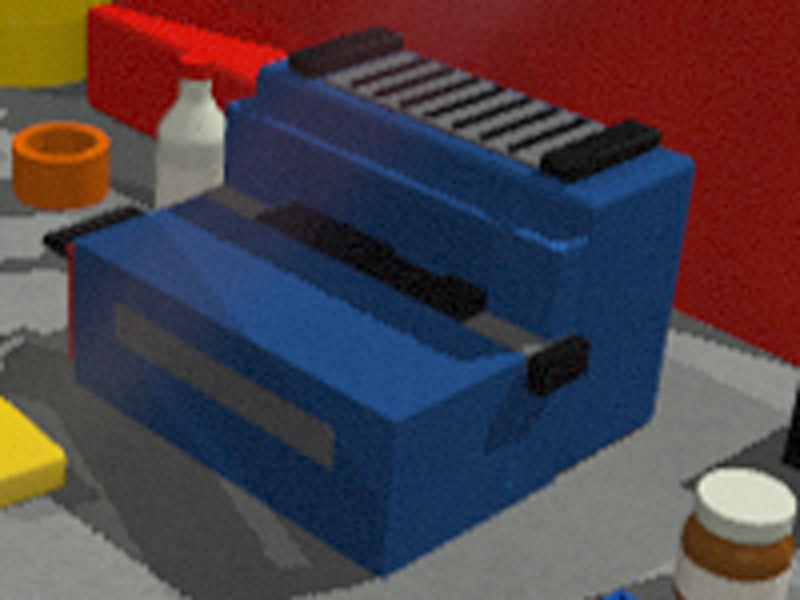

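View pics/sc_t.png

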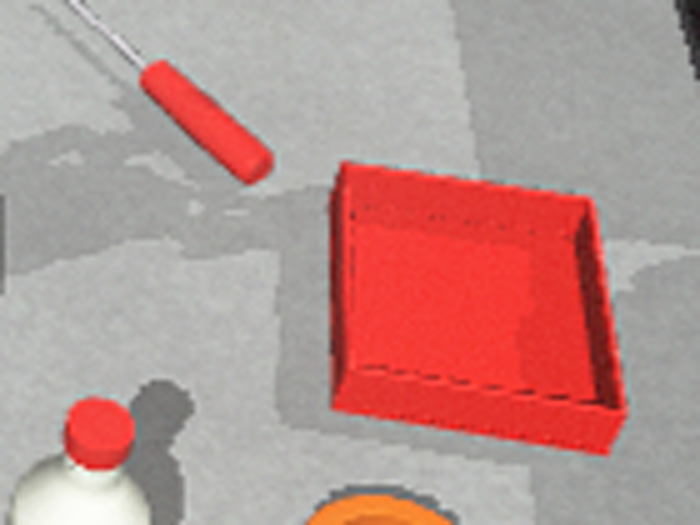

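View pics/sd_t.png

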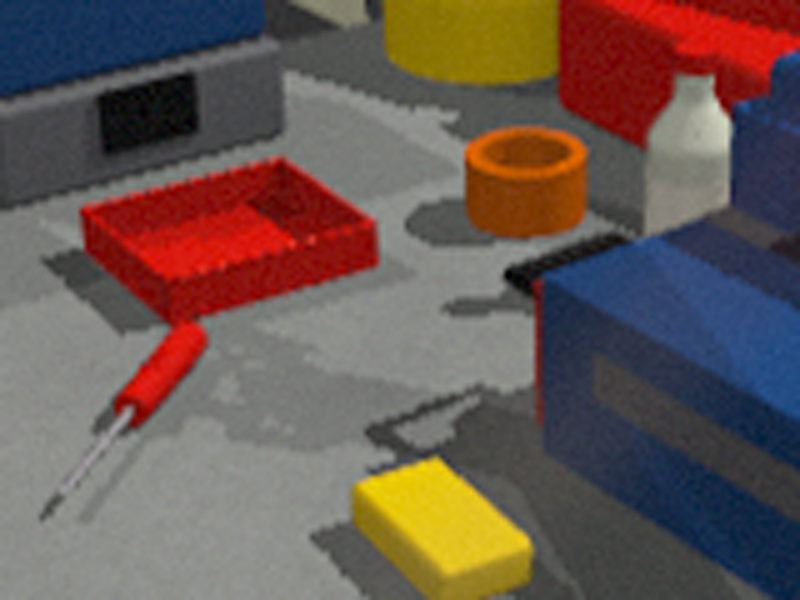

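```bash
cat > fit.py <<'E'
from h import *
import pickle
from scipy.optimize import least_squares
S=pickle.load(open("s0.pkl","rb"))
def fit(C,x0,label):
    def res(p,full=False):
        c,s=np.cos(p[2]),np.sin(p[2]); r=[]
        for n,P,uv in C:
            w=[p[0]+c*P[0]-s*P[1],p[1]+s*P[0]+c*P[1],P[2]+p[3]]
            r.append(proj(S[n],w)[0]-uv)
        return np.array(r) if full else np.r_[np.ravel(r),p[3]*0]
    q=least_squares(res,x0,loss="soft_l1"); print(label,q.x.round(4)); print(res(q.x,True).round(1).tolist()); return q.x
sc=lambda P,u,v:("scene",np.array(P)/1e3,np.array([200+u/4,180+v/4]))
sd=lambda P,u,v:("side",np.array(P)/1e3,np.array([270+u/4,125+v/4]))
m=fit([sc((195,160,215),613,358),sc((195,-160,215),28,290),sc((195,160,0),605,570),sc((195,-160,0),100,502),sc((-100,-160,120),208,50),sc((-100,160,120),660,95),
sd((-100,-160,120),395,420),sd((-100,160,120),75,245),sd((-100,-160,0),383,575),sd((-100,160,0),75,385),sd((195,-160,215),692,160),sd((195,-160,0),653,412)],[.65,-.1,0,0],"machine")
sc=lambda P,u,v:("scene",np.array(P)/1e3,np.array([395+u/5,180+v/5]))
sd=lambda P,u,v:("side",np.array(P)/1e3,np.array([180+u/5,130+v/5]))
t=fit([sc((-80,-70,35),343,163),sc((-80,70,35),592,198),sc((80,70,35),626,408),sc((80,-70,35),333,405),sc((80,70,0),610,455),
sd((-80,70,35),82,208),sd((80,70,35),285,158),sd((80,-70,35),377,225),sd((-80,-70,35),165,282),sd((-80,-70,0),178,318),sd((80,-70,0),377,265)],[.5,.35,0,0],"tray")
a,r=tri(S["scene"],(395+343/5,180+163/5),S["side"],(180+165/5,130+282/5)); print("tray corner tri",a,r)
np.save("mt.npy",np.array([m,t]))
E
python3 fit.py
```

```text
machine [ 0.5961 -0.0586  0.0366 -0.002 ]
[[2.1, 0.0], [-3.5, -0.4], [1.0, 1.8], [-1.2, 1.7], [-0.8, 0.0], [-0.2, -0.8], [-0.3, 0.7], [-1.6, -1.0], [-0.8, 1.5], [-1.2, -0.7], [1.4, -0.9], [-0.1, 2.7]]
tray [ 0.4759  0.4444 -0.0401 -0.002 ]
[[-1.2, 0.1], [-0.3, 0.4], [0.0, 2.2], [2.1, -6.4], [-1.1, 1.0], [-0.8, -0.4], [-0.8, -0.8], [0.0, -0.9], [0.3, -0.5], [-1.4, 1.6], [0.5, 0.1]]
tray corner tri [0.39213571 0.38054407 0.03136594] 0.0028880302347750767
```

```bash
cat >> h.py <<'E'
m,t=np.load("mt.npy") if __import__("os").path.exists("mt.npy") else (None,None)
def fr(p): 
    T=np.eye(4); T[:3,:3]=R.from_euler("z",p[2]).as_matrix(); T[:2,3]=p[:2]; return T
def w2(p,x): return (np.linalg.inv(fr(p))@np.r_[x,1])[:3]
def p2w(p,x): return (fr(p)@np.r_[np.array(x,float),1])[:3]
def plan(P,Rt=None):
    """shift in present tool axes and turn (rotvec in tool axes)"""
    o=arm.get_obs(); R0=R.from_quat(o["ee_rot"])
    print("shift first, tool axes", R0.inv().apply(np.array(P)-o["tcp_pos"]).round(4))
    if Rt is not None:
        print("then turn", (R0.inv()*Rt).as_rotvec().round(4))
        print("(if turned first) shift", Rt.inv().apply(np.array(P)-o["tcp_pos"]).round(4))
def toolrot(p,tilt,ysign=1,yawextra=0):
    # tool x forward-down by tilt in machine x-z plane, tool y = ysign*machine y
    x=np.array([np.sin(tilt),0,-np.cos(tilt)]); y=np.array([0,ysign,0.]); z=np.cross(x,y)
    return R.from_euler("z",p[2]+yawextra)*R.from_matrix(np.c_[x,y,z])
E
python3 - <<'E'
from h import *
o=arm.get_obs(); print(R.from_quat(o["ee_rot"]).as_matrix().round(3))
for ys in (1,-1):
    Rt=toolrot(m,np.radians(40),ys); print(ys,p2w(m,[-5,0,199]) )
    plan(p2w(m,[-.030,-.055,.235]),Rt)
    plan(p2w(m,[-.030,-.055,.235]),toolrot(m,0,ys))
print(R.from_quat(o["ee_rot"]).inv().apply(np.array(optics.snapshot("wrist")["cam_to_world"])[:3,3]-o["tcp_pos"]))
print([w2(m,onz(pickle,*q)) for q in []] if 0 else "")
for y in (-.045,.045): print("ledge world",p2w(m,[.047,y,.12]))
print("meter etc"); 
E
```

```text
[[-0.     0.423  0.906]
 [-0.001  0.906 -0.423]
 [-1.    -0.001 -0.   ]]
1 [ -4.40060699  -0.24143006 199.        ]
shift first, tool axes [ 0.0102 -0.4633  0.5633]
then turn [-0.4535 -0.6851  0.166 ]
(if turned first) shift [ 0.1941 -0.6692  0.2159]
shift first, tool axes [ 0.0102 -0.4633  0.5633]
then turn [-4.734e-01 -3.000e-04  9.000e-04]
(if turned first) shift [ 0.0099 -0.6692  0.2901]
-1 [ -4.40060699  -0.24143006 199.        ]
shift first, tool axes [ 0.0102 -0.4633  0.5633]
then turn [2.5261 0.2229 0.9199]
(if turned first) shift [ 0.1941  0.6692 -0.2159]
shift first, tool axes [ 0.0102 -0.4633  0.5633]
then turn [2.6682e+00 1.2000e-03 4.0000e-04]
(if turned first) shift [ 0.0099  0.6692 -0.2901]
[-0.12880802  0.00057428 -0.08108896]

ledge world [ 0.64466456 -0.10189878  0.12      ]
ledge world [ 0.64137447 -0.01195894  0.12      ]
meter etc
```

```bash
python3 -m inch '[[0,0,0,-0.158,0,0],[0,0,0,-0.158,0,0],[0,0,0,-0.158,0,0],[0.0005,-0.0352,0.0153,0,0,0],[0.0005,-0.0352,0.0153,0,0,0],[0.0005,-0.0352,0.0153,0,0,0],[0.0005,-0.0352,0.0153,0,0,0],[0.0005,-0.0352,0.0153,0,0,0],[0.0005,-0.0352,0.0153,0,0,0],[0.0005,-0.0352,0.0153,0,0,0],[0.0005,-0.0352,0.0153,0,0,0]]' 0 40
python3 -m inch '[[0.0005,-0.0352,0.0153,0,0,0],[0.0005,-0.0352,0.0153,0,0,0],[0.0005,-0.0352,0.0153,0,0,0],[0.0005,-0.0352,0.0153,0,0,0],[0.0005,-0.0352,0.0153,0,0,0],[0.0005,-0.0352,0.0153,0,0,0],[0.0005,-0.0352,0.0153,0,0,0],[0.0005,-0.0352,0.0153,0,0,0],[0.0005,-0.0352,0.0153,0,0,0],[0.0005,-0.0352,0.0153,0,0,0],[0.0005,-0.0352,0.0153,0,0,0]]'
python3 - <<'E'
from h import *
o=arm.get_obs(); print(o["time"],w2(m,o["tcp_pos"]),o["qpos"].round(2),o["force"])
plan(p2w(m,[-.030,-.055,.235]),toolrot(m,np.radians(40)))
s=optics.snapshot("wrist"); crop(s,0,0,640,400,"w1.png",1)
E
```

```text
time: 1.68
tcp_pos: [0.3871, 0.2657, 0.2414]
ee_rot: [-0.013, 0.707, 0.013, 0.707]
force: [0.7, -0.2, 0.1]
gripper_width: -0.0001
time: 3.05
tcp_pos: [0.5696, -0.1151, 0.2358]
ee_rot: [-0.013, 0.707, 0.013, 0.707]
force: [0.6, -0.2, -1.0]
gripper_width: -0.0002
3.05 [-0.02846413 -0.05544863  0.2357851 ] [-0.32  0.34  1.56  0.    1.24 -1.93] [ 0.64989679 -0.16250291 -0.9823957 ]
shift first, tool axes [ 0.0008  0.0004 -0.0015]
then turn [ 4.000e-04 -6.981e-01 -1.000e-04]
(if turned first) shift [-0.0004  0.0004 -0.0017]
w1.png scale 1
```

View pics/w1.png

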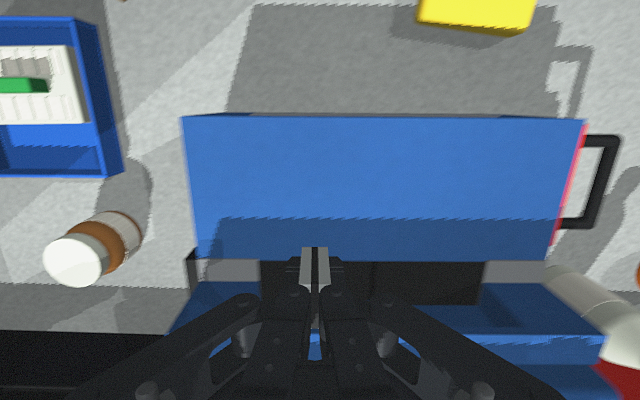

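The wrist view shows the step from (182,117) to (585,119), with the black ledge at row 261+ between columns 260 and 483 and the closed fingers at (315,265). I'll check these against the fit.

```bash
python3 - <<'E'
from h import *
s=optics.snapshot("wrist")
for P,q in [((-100,-160,120),(182,117)),((-100,160,120),(585,119)),((27,-105,120),(260,261)),((27,105,120),(483,261))]:
    print(P,proj(s,p2w(m,np.array(P)/1e3)).round(1),q,(w2(m,onz(s,*q,.12))*1e3).round(1))
E
```

```text
(-100, -160, 120) [[186.6 112.4]] (182, 117) [ -96.6 -164.1  120. ]
(-100, 160, 120) [[596.2 111.8]] (585, 119) [-94.6 152.9 120. ]
(27, -105, 120) [[265.3 256.7]] (260, 261) [  31.4 -110.1  120. ]
(27, 105, 120) [[494.7 256.9]] (483, 261) [ 31.3  95.1 120. ]
```

```bash
python3 - <<'E'
from h import *
s=optics.snapshot("wrist"); im=s["image"].copy()
a=im[90:290,165:305];b=im[90:290,460:600]
cv2.imwrite("pics/w1z.png",np.hstack([cv2.resize(x,None,fx=2.8,fy=2.8,interpolation=cv2.INTER_CUBIC) for x in (a,b)])[:,:,::-1])
E
```

```text
(no output)
```

View pics/w1z.png

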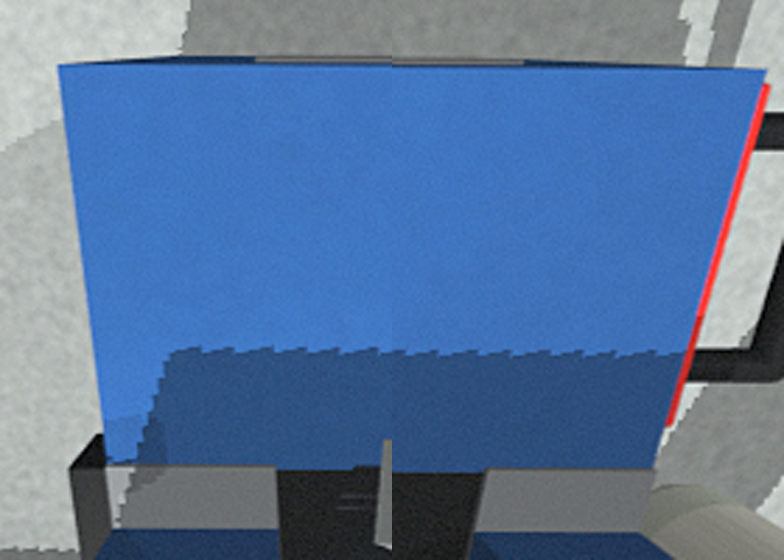

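```bash
python3 -m inch '[[0,0,0,0,-0.1745,0],[0,0,0,0,-0.1745,0],[0,0,0,0,-0.1745,0],[0,0,0,0,-0.1745,0],[0.02,0.001,0,0,0,0],[0.02,0.001,0,0,0,0],[0.02,0.001,0,0,0,0],[0.02,0.001,0,0,0,0],[0.02,0.001,0,0,0,0],[0,0,0,0,0,0]]' 0
python3 - <<'E'
from h import *
o=arm.get_obs(); print(o["time"],w2(m,o["tcp_pos"]),o["qpos"].round(2),o["force"])
plan(p2w(m,[.046,-.050,.142]),toolrot(m,np.radians(40)))
for n in ("side","wrist"):
    s=optics.snapshot(n); crop(s,*((270,125,470,275) if n=="side" else (0,0,640,400)),n+"2.png",4 if n=="side" else 1)
E
```

```text
time: 4.45
tcp_pos: [0.6293, -0.0953, 0.1533]
ee_rot: [-0.005, 0.458, 0.029, 0.889]
force: [0.3, 0.6, -0.1]
gripper_width: 0.0002
4.45 [ 0.03192463 -0.03786214  0.1533334 ] [-0.42  0.36  2.03  0.98  0.34 -2.92] [ 0.31367196  0.63978796 -0.0530875 ]
shift first, tool axes [ 0.0171 -0.0126  0.0048]
then turn [ 0.0046 -0.0784 -0.0264]
(if turned first) shift [ 0.0177 -0.0121  0.0035]
side2.png scale 4
wrist2.png scale 1
```

View pics/side2.png

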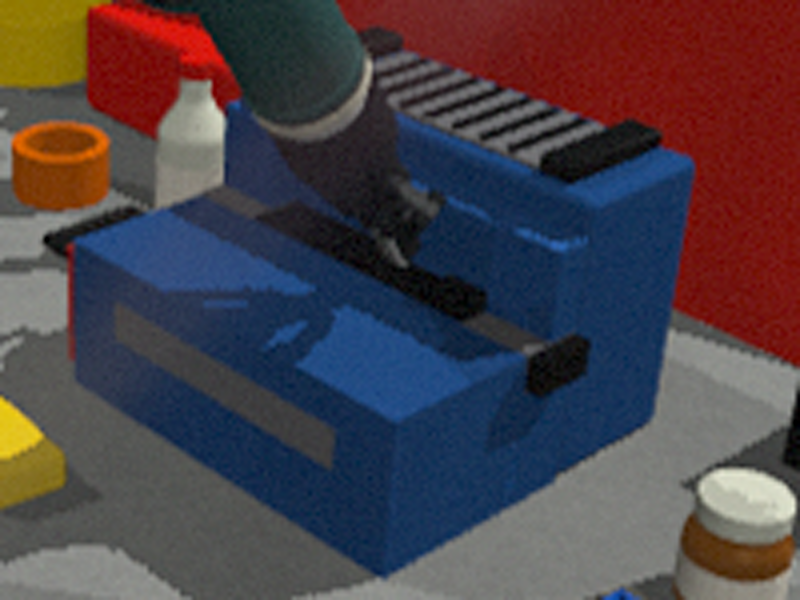

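View pics/wrist2.png

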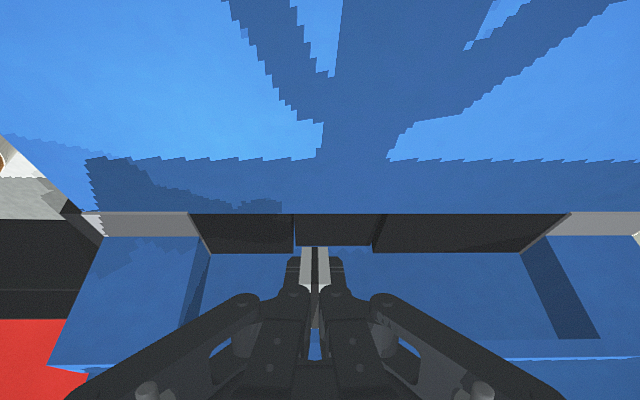

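```bash
cat > st.py <<'E'
from h import *
o=arm.get_obs(); Rm=R.from_euler("z",-m[2])*R.from_quat(o["ee_rot"])
print("t",round(o["time"],2),"mTCP mm",(w2(m,o["tcp_pos"])*1e3).round(1),"F",(R.from_euler("z",-m[2]).apply(o["force"])).round(1),"j456",o["qpos"][3:].round(2),"w",round(o["gripper_width"]*1e3,1))
import sys
if len(sys.argv)>1: print("tool mat in machine",Rm.as_matrix().round(3).tolist())
E
python3 -m inch '[[0.009,0,0.0022,0,0,0],[0.009,0,0.0022,0,0,0],[0,0,0,0,0,0]]' 0
python3 st.py 1
python3 -m inch '[[0.0012,0,-0.0009,0,0,0],[0,0,0,0,0,0]]'
python3 st.py
python3 -m inch '[[0.0012,0,-0.0009,0,0,0],[0,0,0,0,0,0]]'
python3 st.py
python3 -m inch '[[0.0012,0,-0.0009,0,0,0],[0,0,0,0,0,0]]'
python3 st.py
```

```text
time: 4.92
tcp_pos: [0.6444, -0.0959, 0.1421]
ee_rot: [-0.005, 0.457, 0.028, 0.889]
force: [0.3, -0.8, 0.2]
gripper_width: 0.0001
t 4.92 mTCP mm [ 47.  -39.  142.1] F [ 0.2 -0.8  0.2] j456 [ 1.02  0.32 -2.95] w 0.1
tool mat in machine [[0.582, -0.019, 0.813], [0.024, 1.0, 0.006], [-0.813, 0.016, 0.582]]
time: 5.18
tcp_pos: [0.6437, -0.0958, 0.1407]
ee_rot: [-0.005, 0.457, 0.028, 0.889]
force: [-0.1, 0.3, -0.3]
gripper_width: 0.0003
t 5.17 mTCP mm [ 46.2 -38.9 140.7] F [-0.1  0.3 -0.3] j456 [ 1.04  0.32 -2.96] w 0.3
time: 5.42
tcp_pos: [0.6438, -0.0959, 0.1393]
ee_rot: [-0.005, 0.457, 0.028, 0.889]
force: [-0.5, -0.8, -0.2]
gripper_width: -0.0002
t 5.42 mTCP mm [ 46.3 -39.  139.3] F [-0.6 -0.7 -0.2] j456 [ 1.05  0.32 -2.97] w -0.2
time: 5.68
tcp_pos: [0.6438, -0.0958, 0.1379]
ee_rot: [-0.005, 0.457, 0.028, 0.889]
force: [-0.6, 0.4, 0.6]
gripper_width: 0.0
t 5.67 mTCP mm [ 46.4 -38.9 137.9] F [-0.6  0.5  0.6] j456 [ 1.06  0.32 -2.98] w 0.0
```

```bash

python3 -m inch '[[-0.0024,0,0.0018,0,0,0],[0,0,0,0.15,0,0],[0,0,0,0.15,0,0],[0,0,0,0,0,0]]' 0
python3 st.py 1
```

```text
time: 6.18
tcp_pos: [0.6441, -0.0959, 0.1412]
ee_rot: [0.127, 0.456, -0.04, 0.88]
force: [1.0, 0.2, -0.0]
gripper_width: -0.0002
t 6.17 mTCP mm [ 46.6 -39.  141.2] F [ 1.   0.2 -0. ] j456 [ 1.03  0.32 -2.66] w -0.2
tool mat in machine [[0.582, 0.221, 0.782], [0.024, 0.957, -0.289], [-0.813, 0.187, 0.552]]
```

```bash

python3 -m inch '[[0.0012,-0.0003,-0.0008,0,0,0],[0.0012,-0.0003,-0.0008,0,0,0],[0,0,0,0,0,0]]' | grep force
python3 st.py
python3 -m inch '[[0.0012,-0.0003,-0.0008,0,0,0],[0,0,0,0,0,0]]'| grep force
python3 st.py
python3 -m inch '[[0.0012,-0.0003,-0.0008,0,0,0],[0,0,0,0,0,0]]'| grep force
python3 st.py
```

```text
force: [-0.3, -0.0, 0.0]
t 6.55 mTCP mm [ 46.4 -38.9 137.7] F [-0.3 -0.   0. ] j456 [ 1.05  0.32 -2.68] w 0.1
force: [0.1, -0.5, -0.0]
t 6.8 mTCP mm [ 46.5 -39.  136.4] F [ 0.1 -0.5 -0. ] j456 [ 1.06  0.31 -2.69] w -0.1
force: [0.2, 0.0, -0.1]
t 7.05 mTCP mm [ 46.5 -39.  134.9] F [ 0.2  0.  -0.1] j456 [ 1.08  0.31 -2.7 ] w -0.0
```

```bash

python3 -m inch '[[0.0012,-0.0003,-0.0008,0,0,0],[0,0,0,0,0,0]]' | grep force
python3 st.py
python3 -m inch '[[0.0012,-0.0003,-0.0008,0,0,0],[0,0,0,0,0,0]]'| grep force
python3 st.py
python3 - <<'E'
from h import *
s=optics.snapshot("side");crop(s,320,140,420,215,"side3.png",8)
s=optics.snapshot("wrist");crop(s,180,180,580,400,"wrist3.png",2)
E
```

```text
force: [0.8, 0.5, -0.3]
t 7.3 mTCP mm [ 46.5 -39.1 133.5] F [ 0.8  0.5 -0.3] j456 [ 1.09  0.31 -2.71] w 0.5
force: [0.1, -0.2, 0.1]
t 7.55 mTCP mm [ 46.5 -39.1 132. ] F [ 0.1 -0.2  0.1] j456 [ 1.1   0.31 -2.72] w -0.3
side3.png scale 8
wrist3.png scale 2
```

View pics/side3.png

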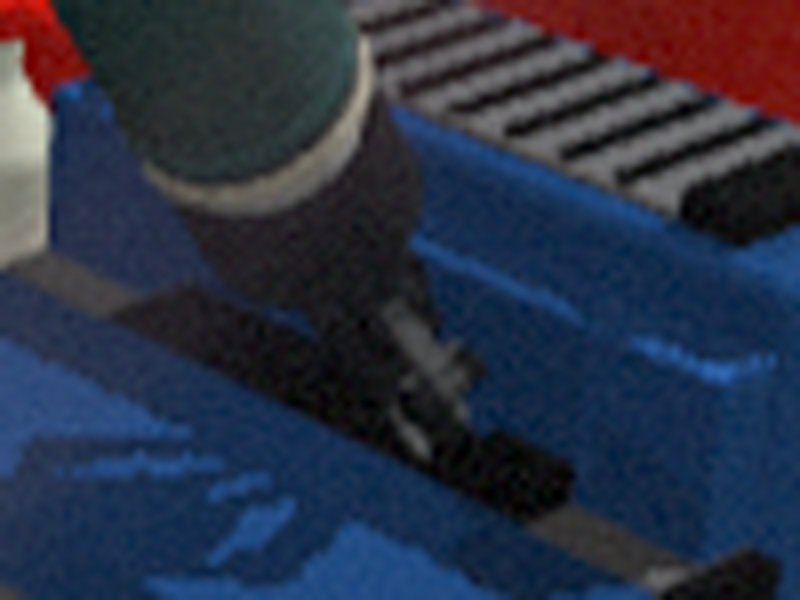

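View pics/wrist3.png

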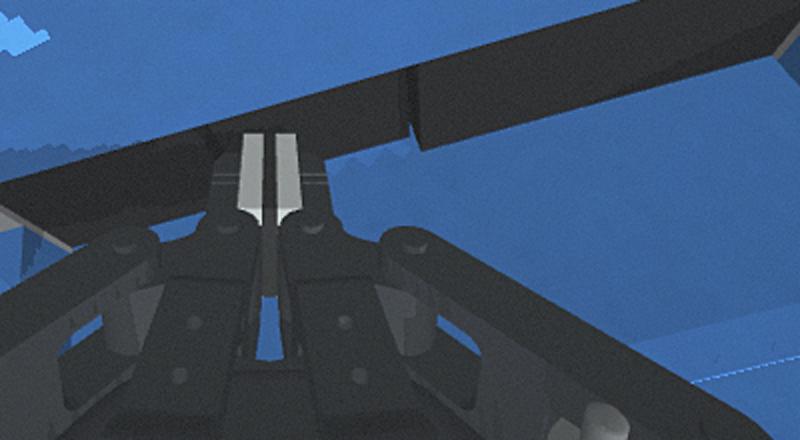

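The wrist view shows recess seams near (287,245) and (385,235), so the tips at column about 315 are in its left half. I'll move 12 mm in +y towards its middle and press there, judging by contact.

```bash

python3 -m inch '[[0.0001,0.004,-0.0012,0,0,0],[0.0001,0.004,-0.0012,0,0,0],[0.0001,0.0035,-0.001,0,0,0],[0,0,0,0,0,0]]' | grep force
python3 st.py
python3 -m inch '[[0.0012,-0.0003,-0.0008,0,0,0],[0,0,0,0,0,0]]'| grep force
python3 st.py
python3 -m inch '[[0.0012,-0.0003,-0.0008,0,0,0],[0,0,0,0,0,0]]'| grep force
python3 st.py
python3 -m inch '[[0.0012,-0.0003,-0.0008,0,0,0],[0,0,0,0,0,0]]'| grep force
python3 st.py
```

```text
force: [0.1, 0.4, -0.2]
t 8.15 mTCP mm [ 46.5 -26.6 132.1] F [ 0.1  0.4 -0.2] j456 [ 1.1   0.29 -2.71] w -0.1
force: [-0.3, 1.2, 3.6]
t 8.4 mTCP mm [ 46.7 -27.  130.8] F [-0.3  1.2  3.6] j456 [ 1.11  0.29 -2.72] w -0.4
force: [-0.5, 1.9, 2.8]
t 8.65 mTCP mm [ 46.8 -27.  129.3] F [-0.4  2.   2.8] j456 [ 1.13  0.29 -2.73] w -0.3
force: [-0.5, 2.5, 5.1]
t 8.9 mTCP mm [ 46.7 -27.  127.8] F [-0.4  2.5  5.1] j456 [ 1.14  0.29 -2.75] w -0.2
```

```bash

python3 -m inch '[[0.0012,-0.0003,-0.0008,0,0,0],[0,0,0,0,0,0]]'| grep force
python3 st.py
python3 -m inch '[[0.0012,-0.0003,-0.0008,0,0,0],[0,0,0,0,0,0]]'| grep force
python3 st.py
python3 - <<'E'
from h import *
s=optics.snapshot("scene");crop(s,200,180,450,330,"scene4.png",3.2)
E
```

```text
force: [-0.7, 2.0, 3.3]
t 9.15 mTCP mm [ 46.7 -27.2 126.3] F [-0.6  2.   3.3] j456 [ 1.15  0.29 -2.76] w -0.0
force: [0.4, 2.9, 4.7]
t 9.4 mTCP mm [ 46.8 -27.2 124.8] F [0.5 2.9 4.7] j456 [ 1.16  0.29 -2.77] w -0.2
scene4.png scale 3.2
```

View pics/scene4.png

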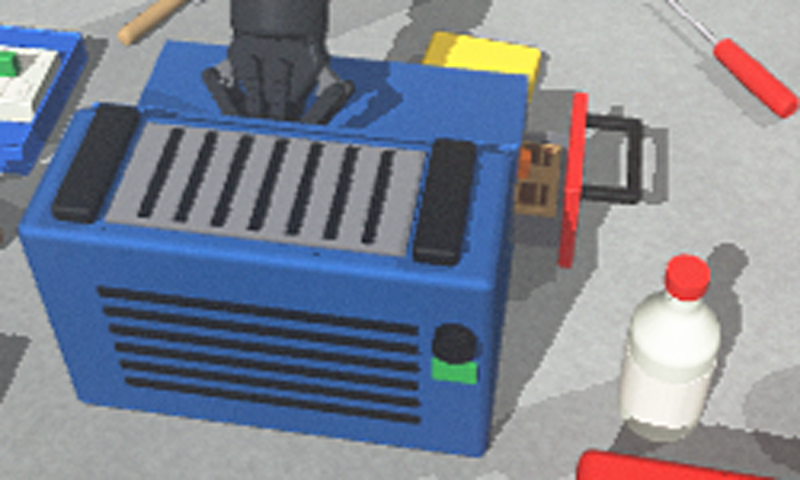

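The drawer has sprung open and shows the brown cassette; the handle is at about (398,233) in the scene image. I'll retreat, straighten the tool and measure the handle.

```bash

python3 -m inch '[[-0.015,0,0,0,0,0],[-0.03,0,0,0,0,0],[-0.03,0,0,0,0,0],[-0.03,0,0,0,0,0],[-0.03,0,0,-0.1,0,0],[0,0,0,-0.1,0,0],[0,0,0,-0.1,0,0],[0,0,0,0,0.155,0],[0,0,0,0,0.155,0],[0,0,0,0,0.155,0],[0,0,0,0,0.155,0],[0,0,0,0,0,0]]' 0.45 40
python3 st.py 1
python3 - <<'E'
from h import *
import pickle
S={n:optics.snapshot(n) for n in ("scene","side")}; pickle.dump(S,open("s1.pkl","wb"))
crop(S["scene"],340,190,440,265,"scene5.png",8)
crop(S["side"],250,150,350,225,"side5.png",8)
E
```

```text
time: 10.95
tcp_pos: [0.5691, -0.0871, 0.2335]
ee_rot: [-0.014, 0.692, 0.032, 0.721]
force: [-0.3, 0.1, -0.5]
gripper_width: 0.0386
t 10.95 mTCP mm [-28.  -27.5 233.5] F [-0.3  0.1 -0.5] j456 [ 0.04  1.19 -1.94] w 38.6
tool mat in machine [[0.042, -0.028, 0.999], [0.025, 0.999, 0.027], [-0.999, 0.023, 0.042]]
scene5.png scale 8
side5.png scale 8
```

View pics/scene5.png

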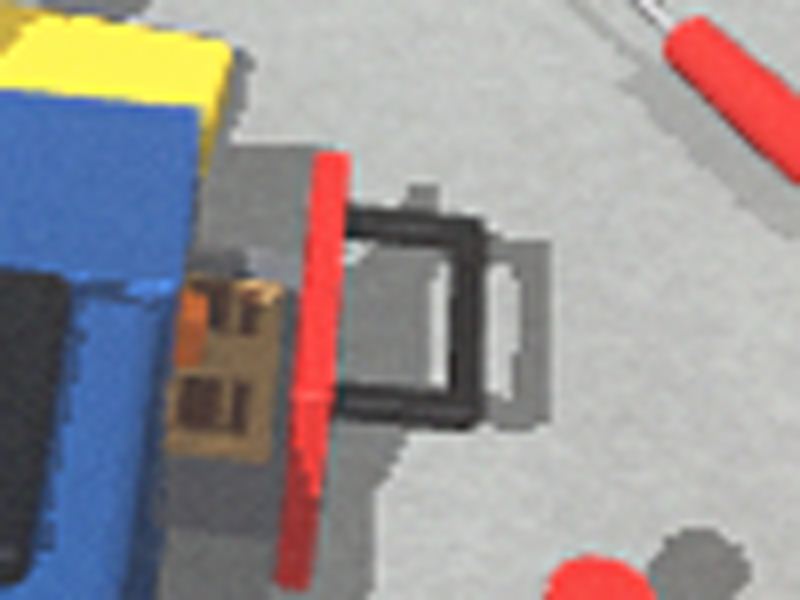

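View pics/side5.png

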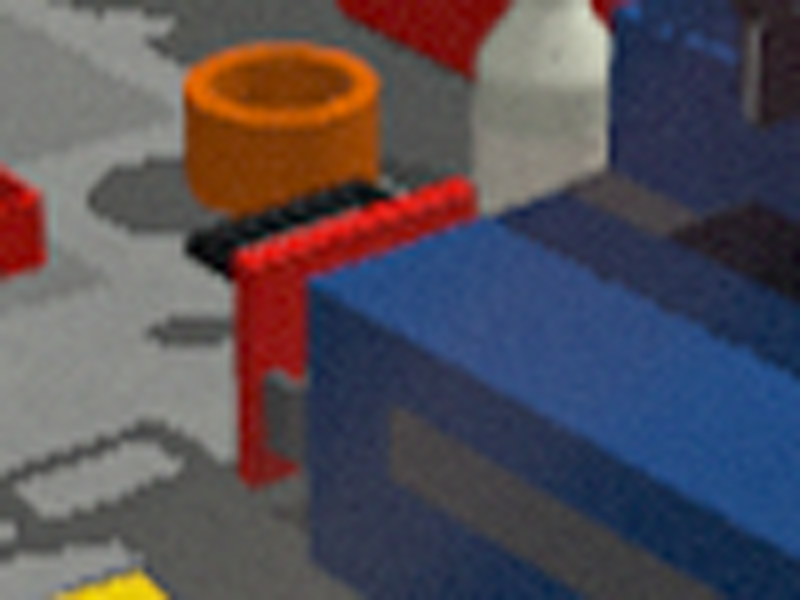

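```bash
python3 - <<'E'
from h import *
import pickle
S=pickle.load(open("s1.pkl","rb"))
for z in (.092,.098):
    print(z,[(w2(m,onz(S["scene"],u,v,z))*1e3).round(1) for u,v in ((398.5,218),(398,242.5))],(w2(m,onz(S["side"],275.5,180.8,z))*1e3).round(1))
a,r=tri(S["scene"],(398.2,218),S["side"],(275.5,180.8)); print((w2(m,a)*1e3).round(1),r)
y=.254
P=p2w(m,[-.04,y,.17]); print(P); plan(P,toolrot(m,0))
E
```

```text
0.092 [array([-81.1, 253.7,  92. ]), array([  6.1, 253.9,  92. ])] [-76.9 247.5  92. ]
0.098 [array([-75.1, 253.1,  98. ]), array([ 11.4, 253.4,  98. ])] [-84.2 237.6  98. ]
[-77.3 250.7  92.7] 0.005681903845421448
[0.54679229 0.19372094 0.17      ]
shift first, tool axes [ 0.0698  0.2793 -0.0043]
then turn [ 0.0268  0.0414 -0.0255]
(if turned first) shift [ 0.063   0.2809 -0.009 ]
```

```bash

python3 -m inch '[[0,0,0,0.027,0.041,-0.0255],[0,0.035,-0.0011,0,0,0],[0,0.035,-0.0011,0,0,0],[0,0.035,-0.0011,0,0,0],[0,0.035,-0.0011,0,0,0],[0,0.035,-0.0011,0,0,0],[0,0.035,-0.0011,0,0,0],[0,0.035,-0.0011,0,0,0],[0,0.035,-0.0011,0,0,0],[0,0,0,0,0,0]]' 0.45 40
python3 st.py 1
python3 - <<'E'
from h import *
import pickle
S={n:optics.snapshot(n) for n in ("wrist",)}; pickle.dump(S,open("s2.pkl","wb"))
crop(S["wrist"],0,0,640,400,"w6.png",1.25)
E
```

```text
time: 12.3
tcp_pos: [0.5458, 0.194, 0.2335]
ee_rot: [-0.013, 0.707, 0.014, 0.707]
force: [0.6, -0.5, 0.3]
gripper_width: 0.0383
t 12.3 mTCP mm [-41.  254.3 233.5] F [ 0.6 -0.5  0.3] j456 [ 0.    1.23 -1.39] w 38.3
tool mat in machine [[0.0, -0.002, 1.0], [0.001, 1.0, 0.002], [-1.0, 0.001, 0.0]]
w6.png scale 1.25
```

View pics/w6.png

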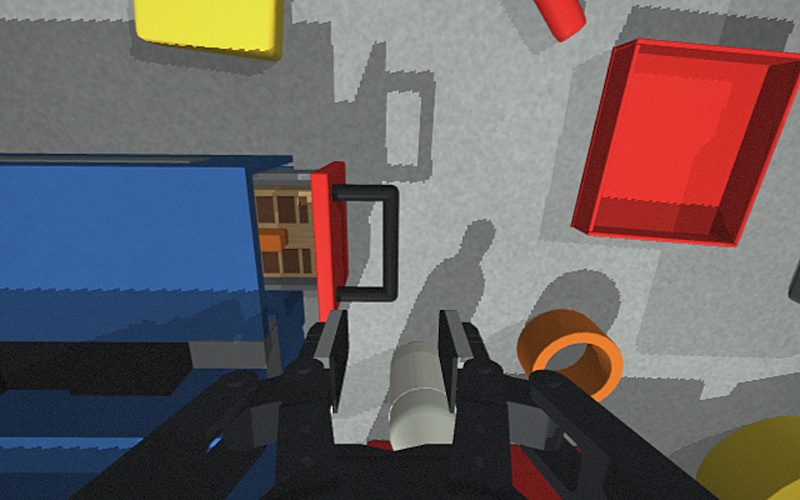

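```bash
python3 - <<'E'
from h import *
import pickle
S=pickle.load(open("s2.pkl","rb"));S1=pickle.load(open("s1.pkl","rb"))
for z in (.092,.098):
    print(z,[(w2(m,onz(S["wrist"],u/1.25,v/1.25,z))*1e3).round(1) for u,v in ((391,186),(391,298),(346,245))])
print("tri",[ (w2(m,x)*1e3).round(1) if i==0 else x for i,x in enumerate(tri(S["wrist"],(391/1.25,298/1.25),S1["scene"],(398,242.5)))])
print("cap", (w2(m,onz(S1["scene"],414,266,.17))*1e3).round(), "base",(w2(m,onz(S1["scene"],409,310,0.0))*1e3).round())
print("tray corners",[(onz(S["wrist"],u/1.25,v/1.25,.035)*1e3).round(1) for u,v in ((637,40),(737,246),(573,228),(800,52))], [ (p2w(t,q)*1e3).round(1) for q in ((-.08,-.07,.035),(.08,-.07,.035),(.08,.07,.035))])
E
```

```text
0.092 [array([-83.2, 253.7,  92. ]), array([  5.2, 253.6,  92. ]), array([-38.8, 219.6,  92. ])]
0.098 [array([-84. , 253.7,  98. ]), array([  2.3, 253.6,  98. ]), array([-40.6, 220.4,  98. ])]
tri [array([  5.5, 253.8,  91.3]), np.float64(0.00040913146407883344)]
cap [136. 282. 170.] base [138. 293.   0.]
tray corners [array([392. , 378.7,  35. ]), array([554.7, 511. ,  35. ]), array([543.4, 357.4,  35. ]), array([395.5, 508.5,  35. ])] [array([393.2, 377.6,  35. ]), array([553. , 371.2,  35. ]), array([558.6, 511.1,  35. ])]
```

```bash

python3 -m inch '[[0.03,0,0,0,0,0],[0.03,0,0,0,0,0],[0.03,0,0,0,0,0],[0.03,-0.0006,0.001,0,0,0],[0.0255,0,0,0,0,0],[0,0,0,0,0,0]]' 0.45 40
python3 st.py
python3 -m inch '[[0,0,0,0,0,0],[0,0,0,0,0,0],[0,0,0,0,0,0],[0,0,0,0,0,0]]' 0 40
python3 st.py
python3 -m inch '[[0,0.008,0,0,0,0],[0,0.012,0,0,0,0],[0,0.015,0,0,0,0],[0,0.015,0,0,0,0],[0,0.015,0,0,0,0],[0,0.008,0,0,0,0],[0,0.004,0,0,0,0],[0,0.004,0,0,0,0],[0,0,0,0,0,0]]' 0 40
python3 st.py
```

```text
time: 13.1
tcp_pos: [0.5463, 0.1901, 0.0868]
ee_rot: [-0.013, 0.709, 0.012, 0.705]
force: [0.0, -0.1, 1.4]
gripper_width: 0.0383
t 13.1 mTCP mm [-40.6 250.4  86.8] F [ 0.  -0.1  1.4] j456 [-0.    0.92 -1.39] w 38.3
time: 13.6
tcp_pos: [0.5493, 0.1922, 0.0898]
ee_rot: [-0.013, 0.706, 0.013, 0.708]
force: [-1.1, -0.3, 6.3]
gripper_width: 0.0104
t 13.6 mTCP mm [-37.5 252.4  89.8] F [-1.1 -0.3  6.3] j456 [-0.    0.92 -1.39] w 10.4
time: 14.72
tcp_pos: [0.5468, 0.2736, 0.0897]
ee_rot: [-0.013, 0.706, 0.013, 0.708]
force: [0.3, -0.8, 6.4]
gripper_width: 0.0104
t 14.72 mTCP mm [-37.1 333.8  89.7] F [ 0.2 -0.8  6.4] j456 [-0.    0.96 -1.26] w 10.4
```

```bash

python3 -m inch '[[0,0,0,0,0,0],[0,0,0,0,0,0],[0,0,0,0,0,0],[-0.03,0,0,0,0,0],[-0.035,0,0,0,0,0],[-0.035,0,0,0,0,0],[-0.035,-0.03,0,0,0,0],[-0.03,-0.03,0,0,0,0],[-0.02,-0.03,-0.02,0,0,0],[0,0,0,0,0,0],[0,0,0,0,0,0]]' 0.45 40
python3 st.py 1
python3 - <<'E'
from h import *
import pickle
S={n:optics.snapshot(n) for n in ("wrist","scene","side")}; pickle.dump(S,open("s3.pkl","wb"))
crop(S["wrist"],0,0,640,400,"w7.png",1.25)
crop(S["scene"],320,180,470,280,"sc7.png",5)
E
```

```text
time: 16.1
tcp_pos: [0.5289, 0.1827, 0.2731]
ee_rot: [-0.013, 0.707, 0.012, 0.707]
force: [0.3, 0.6, 0.2]
gripper_width: 0.0382
t 16.1 mTCP mm [-58.2 243.7 273.1] F [0.3 0.6 0.2] j456 [-0.   1.3 -1.4] w 38.2
tool mat in machine [[-0.001, 0.001, 1.0], [-0.0, 1.0, -0.001], [-1.0, -0.0, -0.001]]
w7.png scale 1.25
sc7.png scale 5
```

View pics/w7.png

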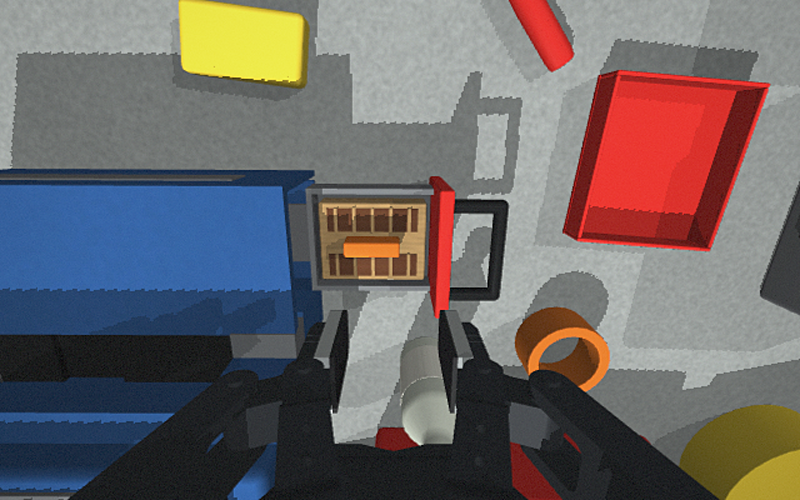

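View pics/sc7.png

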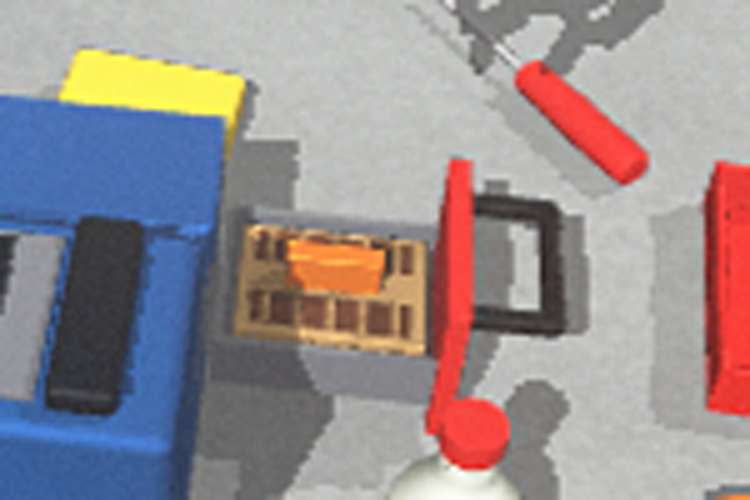

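The wrist view shows the drawer fully out, with the orange rib's top at (297,194) in raw pixels. The scene view shows it at about (387,231).

```bash
python3 - <<'E'
from h import *
import pickle
S=pickle.load(open("s3.pkl","rb"))
W=[(344,237),(399,237),(344,250),(399,251)]; C=[(289,240),(388,251)]
for z in (.087,):
    print(z,[(w2(m,onz(S["wrist"],u/1.25,v/1.25,z))*1e3).round(1) for u,v in W])
    print(z,[(w2(m,onz(S["scene"],320+u/5,180+v/5,z))*1e3).round(1) for u,v in C])
for a,b in ((0,0),(1,1)):
  p,r=tri(S["wrist"],(W[a][0]/1.25,W[a][1]/1.25),S["scene"],(320+C[b][0]/5,180+C[b][1]/5)); print("tri back edge",(w2(m,p)*1e3).round(1),r)
# handle
print("handle y",[(w2(m,onz(S["wrist"],u/1.25,v/1.25,.098))*1e3).round(1) for u,v in ((500,203),(494,297))])
E
python3 - <<'E'
from h import *
s=__import__("pickle").load(open("s3.pkl","rb"))["wrist"]
crop(s,240,140,420,260,"w7z.png",4.4)
E
```

```text
0.087 [array([-49.9, 201.5,  87. ]), array([-49.8, 249.6,  87. ]), array([-38., 201.,  87.]), array([-36.9, 249.6,  87. ])]
0.087 [array([-41.5, 200.8,  87. ]), array([-40.7, 252.6,  87. ])]
tri back edge [-47.9 200.7  80.1] 0.0003938106117160828
tri back edge [-47.6 251.5  79.7] 0.0035542304193581283
handle y [array([-81.7, 332.1,  98. ]), array([  2.7, 334.2,  98. ])]
w7z.png scale 4.4
```

View pics/w7z.png

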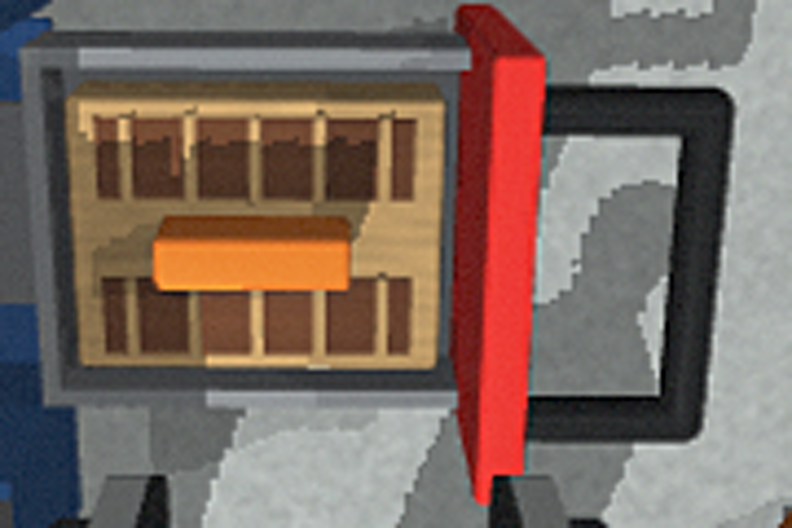

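```bash

python3 -m inch '[[0,0,0,0.1745,0,0],[0,0,0,0.1745,0,0],[0,0,0,0.1745,0,0],[0,0,0,0.1745,0,0],[0,0,0,0.1745,0,0],[0,0,0,0.1745,0,0],[0,0,0,0.1745,0,0],[0,0,0,0.1745,0,0],[0,0,0,0.1745,0,0],[0.03,0.009,0.009,0,0,0],[0.03,0.01,0.009,0,0,0],[0.03,0,0,0,0,0],[0.03,0,0,0,0,0],[0.02,0,0,0,0,0],[0,0,0,0,0,0],[0,0,0,0,0,0]]' 0.53 40
python3 st.py 1
python3 - <<'E'
from h import *
import pickle
plan(p2w(m,[-.039,.2255,.082]),toolrot(m,0,1,-np.pi/2))
S={n:optics.snapshot(n) for n in ("wrist","scene","side")}; pickle.dump(S,open("s4.pkl","wb"))
crop(S["wrist"],0,0,640,400,"w8.png",1.25)
crop(S["scene"],320,180,470,280,"sc8.png",5)
E
```

```text
time: 18.25
tcp_pos: [0.549, 0.1655, 0.1337]
ee_rot: [0.491, 0.509, -0.491, 0.509]
force: [-0.1, 0.2, -0.8]
gripper_width: 0.0454
t 18.25 mTCP mm [-38.8 225.7 133.7] F [-0.1  0.2 -0.8] j456 [-0.    1.01  0.14] w 45.4
tool mat in machine [[-0.0, 1.0, 0.0], [-0.001, 0.0, -1.0], [-1.0, -0.0, 0.001]]
shift first, tool axes [ 0.0517 -0.0002  0.0002]
then turn [0.0002 0.0006 0.0001]
(if turned first) shift [ 0.0517 -0.0002  0.0002]
w8.png scale 1.25
sc8.png scale 5
```

View pics/w8.png

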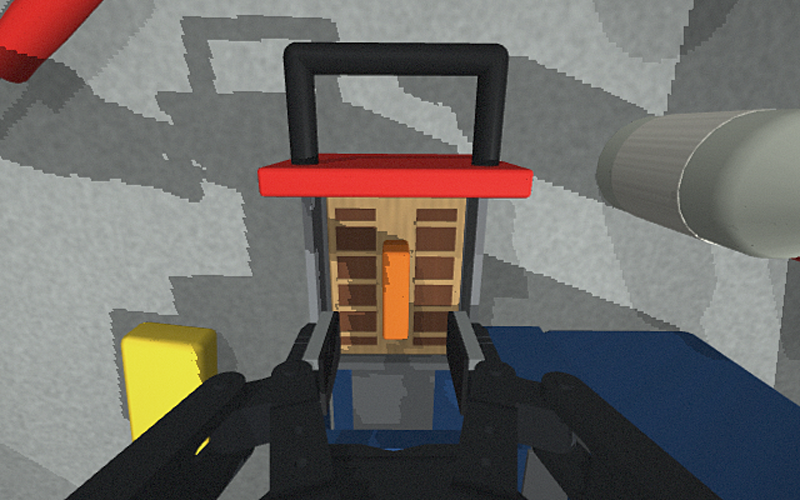

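View pics/sc8.png

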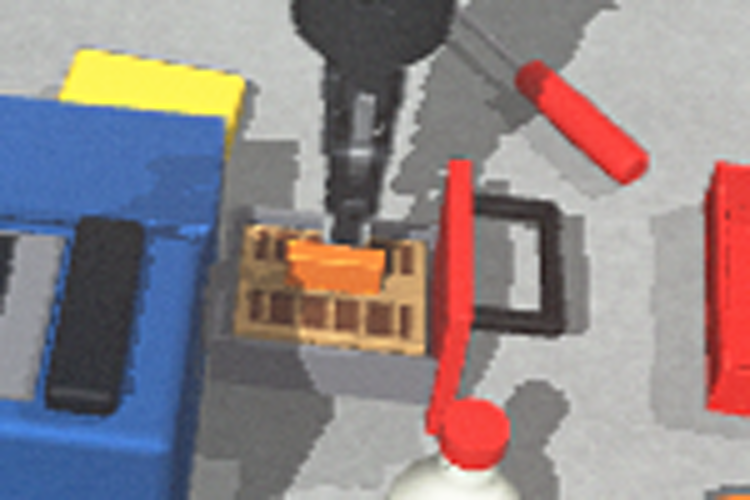

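```bash
python3 - <<'E'
from h import *
import pickle
S=pickle.load(open("s4.pkl","rb"))
print([(w2(m,onz(S["wrist"],u/1.25,v/1.25,.087))*1e3).round(1) for u,v in ((397,249),(397,339))])
E
python3 -m inch '[[0.02,0,0,0,0,0],[0.015,0,0,0,0,0],[0.009,0,0,0,0,0],[0.005,0,0,0,0,0],[0.002,0,0,0,0,0],[0,0,0,0,0,0],[0,0,0,0,0,0]]' 0.53 40
python3 st.py
python3 -m inch '[[0,0,0,0,0,0],[0,0,0,0,0,0],[0,0,0,0,0,0],[0,0,0,0,0,0],[0,0,0,0,0,0]]' 0 40
python3 st.py
```

```text
[array([-37.1, 251.1,  87. ]), array([-36.9, 200.5,  87. ])]
time: 19.27
tcp_pos: [0.5488, 0.1651, 0.0828]
ee_rot: [0.491, 0.509, -0.491, 0.509]
force: [-0.0, -0.1, 0.1]
gripper_width: 0.0454
t 19.27 mTCP mm [-39.  225.3  82.8] F [-0.  -0.1  0.1] j456 [-0.    0.9   0.14] w 45.4
time: 19.9
tcp_pos: [0.5489, 0.1651, 0.0828]
ee_rot: [0.491, 0.509, -0.491, 0.509]
force: [-0.3, 0.8, 5.9]
gripper_width: 0.0128
t 19.9 mTCP mm [-39.  225.3  82.8] F [-0.3  0.8  5.9] j456 [-0.    0.9   0.14] w 12.8
```

```bash

python3 -m inch '[[-0.005,0,0,0,0,0],[-0.01,0,0,0,0,0],[-0.02,0,0,0,0,0],[-0.02,0,0,0,0,0],[-0.02,0,0,0,0,0],[-0.02,0,0,0,0,0],[-0.02,0,0,0,0,0],[-0.01,0,0,0,0,0],[0,0,0,0,0,0],[0,0,0,0,0,0]]' 0 60
python3 st.py
python3 - <<'E'
from h import *
import pickle
S={n:optics.snapshot(n) for n in ("wrist","scene","side")}; pickle.dump(S,open("s5.pkl","wb"))
a=cv2.resize(S["scene"]["image"][130:330,300:540],None,fx=2,fy=2); b=cv2.resize(S["wrist"]["image"],None,fx=.9,fy=.9); 
cv2.imwrite("pics/c9.png",cv2.copyMakeBorder(a,0,0,0,0,0)[:,:,::-1]); cv2.imwrite("pics/w9.png",b[:,:,::-1])
plan(p2w(t,[0,0,.203]),None)
print("tray yaw",t[2],"tray centre",p2w(t,[0,0,0]))
E
```

```text
time: 21.15
tcp_pos: [0.5479, 0.165, 0.2067]
ee_rot: [0.49, 0.509, -0.492, 0.509]
force: [-0.4, 0.5, -2.6]
gripper_width: 0.0127
t 21.15 mTCP mm [-39.9 225.2 206.7] F [-0.3  0.5 -2.6] j456 [-0.    1.17  0.14] w 12.7
shift first, tool axes [ 0.0035 -0.0619 -0.2818]
tray yaw -0.04009297963139625 tray centre [0.47590068 0.44438003 0.        ]
```

View pics/c9.png

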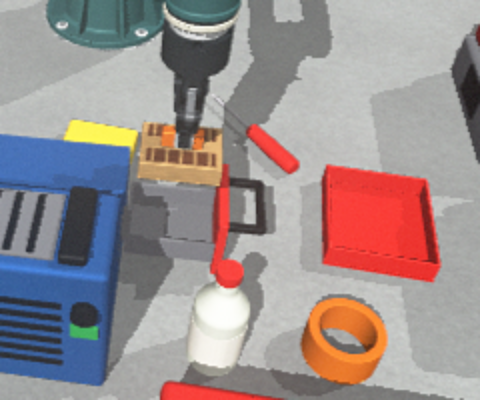

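View pics/w9.png

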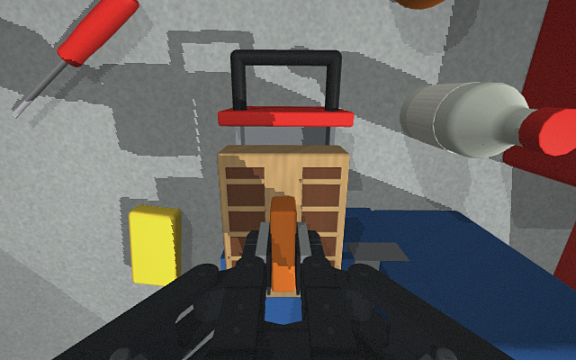

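```bash

python3 -m inch '[[0,-0.004,-0.014,0,0,0],[0,-0.0062,-0.0282,0,0,0],[0,-0.0062,-0.0282,0,0,0],[0,-0.0062,-0.0282,0,0,0],[0,-0.0062,-0.0282,0,0,0],[0,-0.0062,-0.0282,0,0,0],[0,-0.0062,-0.0282,0,0,0],[0,-0.0062,-0.0282,0,0,0],[0,-0.0062,-0.0282,0,0,0],[0,-0.0062,-0.0282,0,0,0],[0,-0.004,-0.014,0.077,0,0],[0,0,0,0,0,0],[0,0,0,0,0,0]]' 0 60
python3 st.py
python3 - <<'E'
from h import *
import pickle
S={n:optics.snapshot(n) for n in ("wrist","scene","side")}; pickle.dump(S,open("s6.pkl","wb"))
a=cv2.resize(S["scene"]["image"][100:300,420:640],None,fx=3,fy=3); b=cv2.resize(S["wrist"]["image"],None,fx=1,fy=1); c=cv2.resize(S["side"]["image"][50:250,60:300],None,fx=3,fy=3)
for n,i in zip("abc",(a,b,c)): cv2.imwrite(f"pics/t{n}.png",i[:,:,::-1])
plan(p2w(t,[0,0,.12]),toolrot(t,0,1,-np.pi/2))
E
```

```text
time: 22.92
tcp_pos: [0.4742, 0.4442, 0.207]
ee_rot: [-0.509, -0.49, 0.51, -0.49]
force: [1.1, -0.5, -1.7]
gripper_width: 0.0126
t 22.93 mTCP mm [-103.4  506.9  207. ] F [ 1.1 -0.5 -1.7] j456 [-0.    1.24  0.69] w 12.6
shift first, tool axes [ 0.0872  0.0012 -0.0008]
then turn [-0.0007  0.0011  0.0006]
(if turned first) shift [ 0.0872  0.0012 -0.0007]
```

View pics/ta.png

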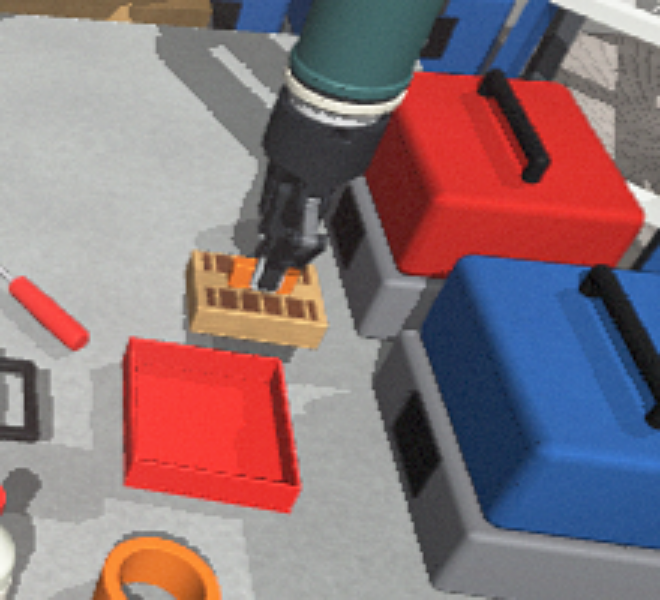

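View pics/tb.png

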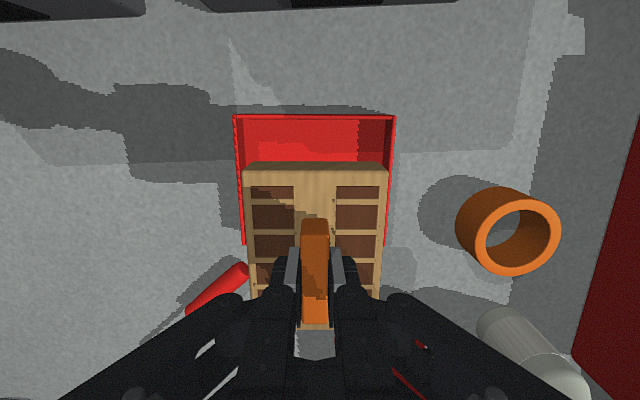

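View pics/tc.png

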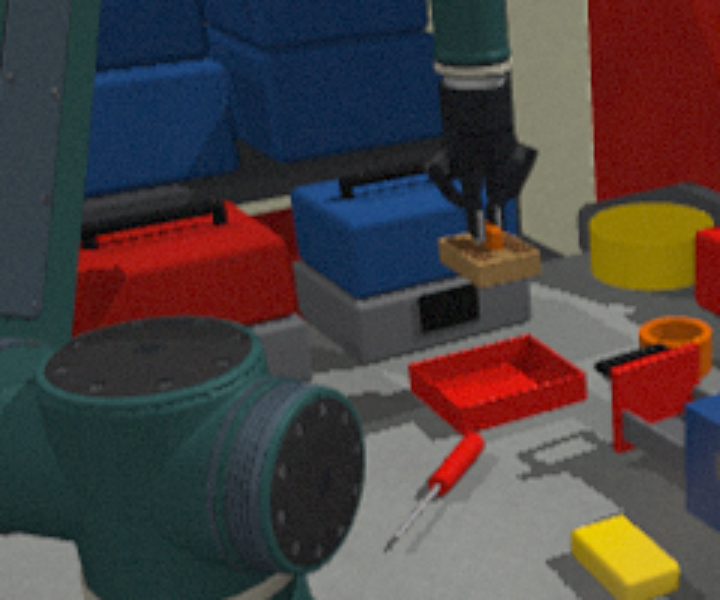

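```bash

python3 -m inch '[[0.015,0.0012,-0.0008,0,0,0],[0.03,0,0,0,0,0],[0.03,0,0,0,0,0],[0.03,0,0,0,0,0],[0.02,0,0,0,0,0],[0.012,0,0,0,0,0],[0.008,0,0,0,0,0],[0,0,0,0,0,0],[0,0,0,0,0,0]]' 0 60
python3 st.py
python3 - <<'E'
from h import *
import pickle
S={n:optics.snapshot(n) for n in ("scene",)}; crop(S["scene"],440,190,540,270,"t10.png",6)
E
```

```text
time: 24.2
tcp_pos: [0.4763, 0.4455, 0.0631]
ee_rot: [0.51, 0.49, -0.51, 0.49]
force: [-0.6, 0.8, -2.0]
gripper_width: 0.0126
t 24.2 mTCP mm [-101.3  508.2   63.1] F [-0.5  0.9 -2. ] j456 [-0.    0.96  0.69] w 12.6
t10.png scale 6
```

View pics/t10.png

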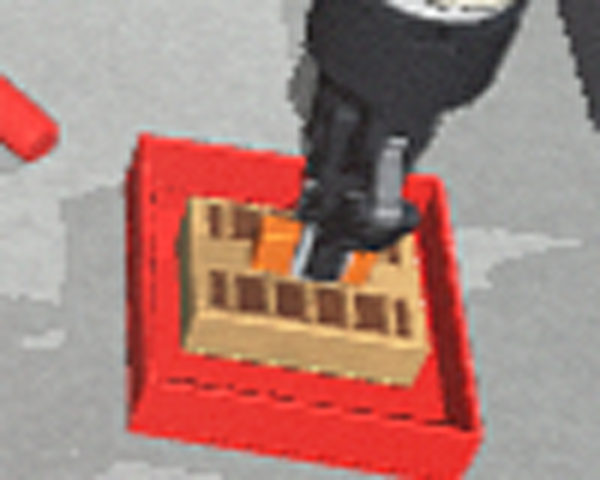

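The cassette is inside the tray, roughly centred at (310,300) of the crop. I'll lower it gently until it touches.

```bash

python3 -m inch '[[0.004,0,0,0,0,0],[0.003,0,0,0,0,0],[0.002,0,0,0,0,0],[0,0,0,0,0,0]]' 
python3 st.py
python3 -m inch '[[0.0015,0,0,0,0,0],[0,0,0,0,0,0]]' 
python3 st.py
python3 -m inch '[[0.001,0,0,0,0,0],[0,0,0,0,0,0]]' 
python3 st.py
```

```text
time: 24.75
tcp_pos: [0.4756, 0.4449, 0.053]
ee_rot: [-0.51, -0.49, 0.511, -0.49]
force: [-0.4, -0.4, -2.4]
gripper_width: 0.0125
t 24.75 mTCP mm [-102.   507.7   53. ] F [-0.4 -0.4 -2.4] j456 [-0.    0.94  0.69] w 12.5
time: 25.0
tcp_pos: [0.4758, 0.4452, 0.052]
ee_rot: [-0.51, -0.49, 0.51, -0.49]
force: [-0.3, 0.1, -0.4]
gripper_width: 0.0124
t 25.0 mTCP mm [-101.7  507.9   52. ] F [-0.3  0.2 -0.4] j456 [-0.    0.94  0.69] w 12.4
time: 25.25
tcp_pos: [0.4759, 0.4452, 0.052]
ee_rot: [-0.51, -0.49, 0.51, -0.49]
force: [-1.9, -0.9, 7.8]
gripper_width: 0.0125
t 25.25 mTCP mm [-101.7  507.9   52. ] F [-1.9 -0.9  7.8] j456 [-0.    0.94  0.69] w 12.5
```

```bash

python3 -m inch '[[0,0,0,0,0,0],[0,0,0,0,0,0],[0,0,0,0,0,0],[0,0,0,0,0,0],[-0.01,0,0,0,0,0],[-0.03,0,0,0,0,0],[-0.04,0,0,0,0,0],[-0.04,0,0,0,0,0],[-0.04,0,0,0,0,0],[-0.02,0,0,0,0,0],[0,0,0,0,0,0]]' 0.45 40
python3 st.py
python3 - <<'E'
from h import *
import pickle
S={n:optics.snapshot(n) for n in ("scene","side","wrist")}; pickle.dump(S,open("s7.pkl","wb"))
crop(S["scene"],440,190,540,270,"t11.png",6); crop(S["side"],180,130,280,210,"t11s.png",6)
plan(p2w(m,[-.04,.334,.235]),toolrot(m,0))
E
```

```text
time: 26.62
tcp_pos: [0.4769, 0.446, 0.2335]
ee_rot: [0.511, 0.489, -0.509, 0.49]
force: [-0.0, -0.6, 0.2]
gripper_width: 0.0381
t 26.62 mTCP mm [-100.7  508.7  233.5] F [-0.1 -0.6  0.2] j456 [-0.    1.29  0.69] w 38.1
t11.png scale 6
t11s.png scale 6
shift first, tool axes [-0.0051  0.0756  0.1681]
then turn [-1.6481e+00 -1.0000e-04  3.0000e-03]
(if turned first) shift [-0.0053 -0.1734  0.0624]
```

View pics/t11.png

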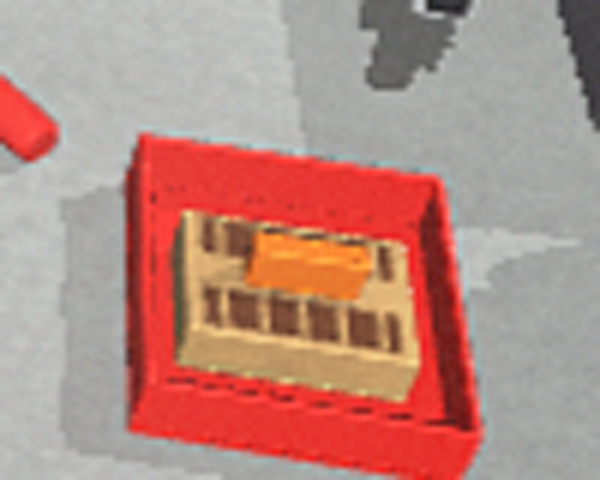

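View pics/t11s.png

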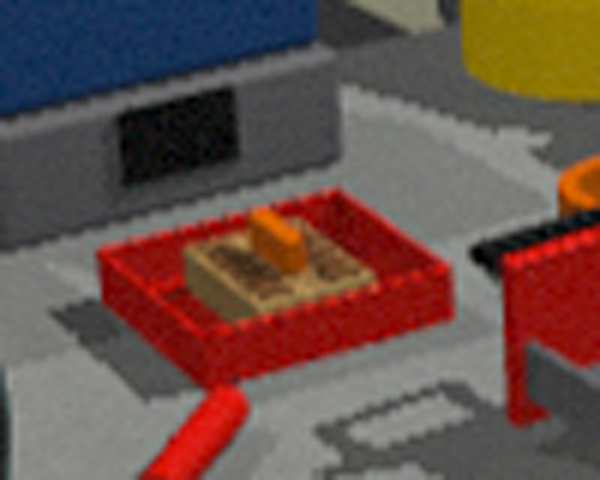

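```bash

python3 -m inch '[[0,0,0,-0.165,0,0],[0,0,0,-0.165,0,0],[0,0,0,-0.165,0,0],[0,0,0,-0.165,0,0],[0,0,0,-0.165,0,0],[0,0,0,-0.165,0,0],[0,0,0,-0.165,0,0],[0,0,0,-0.165,0,0],[0,0,0,-0.165,0,0],[0,0,0,-0.163,0,0],[0,-0.029,0.0104,0,0,0],[0,-0.029,0.0104,0,0,0],[0,-0.029,0.0104,0,0,0],[0,-0.029,0.0104,0,0,0],[0,-0.029,0.0104,0,0,0],[0,-0.028,0.0104,0,0,0],[0,0,0,0,0,0]]' 0.45 40
python3 st.py 1
python3 - <<'E'
from h import *
import pickle
S={n:optics.snapshot(n) for n in ("scene","wrist")}; pickle.dump(S,open("s8.pkl","wb"))
crop(S["wrist"],140,60,440,260,"w12.png",2.6)
s=S["scene"]; print("rib in tray mm",[(w2(t,onz(s,440+u/6,190+v/6,z))*1e3).round(1) for u,v,z in ((258,233,.056),(372,245,.056),(365,268,.056),(250,257,.056))])
E
```

```text
time: 28.9
tcp_pos: [0.5444, 0.2725, 0.2293]
ee_rot: [-0.013, 0.708, 0.011, 0.706]
force: [0.3, 0.8, -0.7]
gripper_width: 0.0383
t 28.9 mTCP mm [-39.5 332.8 229.3] F [ 0.3  0.8 -0.7] j456 [-0.    1.25 -1.25] w 38.3
tool mat in machine [[-0.003, 0.003, 1.0], [-0.002, 1.0, -0.003], [-1.0, -0.002, -0.003]]
w12.png scale 2.6
rib in tray mm [array([ -3.1, -22.4,  56. ]), array([-6.3, 27. , 56. ]), array([ 8.8, 22.7, 56. ]), array([ 12.8, -26.7,  56. ])]
```

View pics/w12.png

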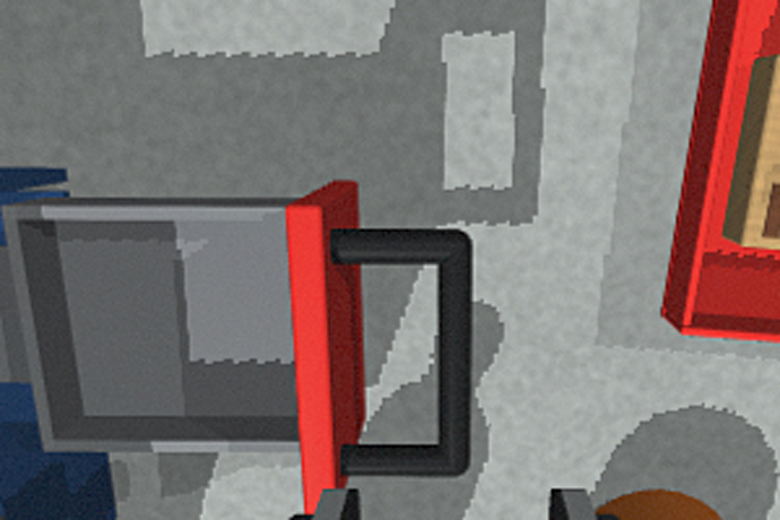

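```bash

python3 -m inch '[[0.03,0.001,0,0,0,0],[0.03,0,0,0,0,0],[0.03,0,0,0,0,0],[0.03,0,0,0,0,0],[0.02,0,0,0,0,0],[0,0,0,0,0,0],[0,0,0,0,0,0]]' 0.45 60
python3 st.py
python3 -m inch '[[0,0,0,0,0,0],[0,0,0,0,0,0],[0,0,0,0,0,0],[0,0,0,0,0,0]]' 0 60
python3 st.py
python3 -m inch '[[0,-0.008,0,0,0,0],[0,-0.012,0,0,0,0],[0,-0.015,0,0,0,0],[0,-0.015,0,0,0,0],[0,-0.015,0,0,0,0],[0,-0.01,0,0,0,0],[0,-0.01,0,0,0,0],[0,-0.008,0,0,0,0],[0,-0.006,0,0,0,0],[0,0,0,0,0,0]]' 0 60
python3 st.py
```

```text
time: 29.88
tcp_pos: [0.5445, 0.2763, 0.0914]
ee_rot: [-0.013, 0.707, 0.013, 0.707]
force: [-0.2, -1.1, -0.2]
gripper_width: 0.0385
t 29.88 mTCP mm [-39.3 336.6  91.4] F [-0.2 -1.1 -0.2] j456 [-0.    0.96 -1.25] w 38.5
time: 30.38
tcp_pos: [0.5451, 0.2737, 0.0922]
ee_rot: [-0.014, 0.707, 0.012, 0.707]
force: [-0.1, -7.5, 4.7]
gripper_width: 0.0099
t 30.38 mTCP mm [-38.8 334.   92.2] F [-0.4 -7.5  4.7] j456 [-0.    0.96 -1.25] w 9.9
time: 31.62
tcp_pos: [0.5482, 0.1767, 0.0921]
ee_rot: [-0.012, 0.707, 0.013, 0.707]
force: [-3.5, 2.5, 7.5]
gripper_width: 0.0096
t 31.62 mTCP mm [-39.3 236.9  92.1] F [-3.4  2.6  7.5] j456 [ 0.    0.92 -1.42] w 9.6
```

```bash

python3 -m inch '[[0,-0.007,0,0,0,0],[0,-0.007,0,0,0,0],[0,-0.005,0,0,0,0],[0,0,0,0,0,0]]' 0 60
python3 st.py
python3 -m inch '[[0,-0.003,0,0,0,0],[0,0,0,0,0,0]]' 
python3 st.py
python3 -m inch '[[0,-0.003,0,0,0,0],[0,0,0,0,0,0]]' 
python3 st.py
```

```text
time: 32.12
tcp_pos: [0.5487, 0.1583, 0.0921]
ee_rot: [-0.012, 0.707, 0.013, 0.707]
force: [-2.6, 2.8, 8.3]
gripper_width: 0.0099
t 32.12 mTCP mm [-39.4 218.5  92.1] F [-2.5  2.9  8.3] j456 [ 0.    0.92 -1.45] w 9.9
time: 32.38
tcp_pos: [0.5488, 0.1556, 0.0921]
ee_rot: [-0.012, 0.707, 0.013, 0.707]
force: [-3.7, 4.0, 8.7]
gripper_width: 0.0098
t 32.38 mTCP mm [-39.4 215.9  92.1] F [-3.5  4.2  8.7] j456 [ 0.    0.91 -1.45] w 9.8
time: 32.62
tcp_pos: [0.5489, 0.1525, 0.0921]
ee_rot: [-0.012, 0.707, 0.013, 0.707]
force: [-2.9, 4.5, 7.4]
gripper_width: 0.0099
t 32.62 mTCP mm [-39.4 212.7  92.1] F [-2.8  4.6  7.4] j456 [ 0.    0.91 -1.46] w 9.9
```

```bash

python3 -m inch '[[0,-0.0015,0,0,0,0],[0,0,0,0,0,0]]' 0 60
python3 st.py
python3 -m inch '[[0,-0.0015,0,0,0,0],[0,0,0,0,0,0]]' 
python3 st.py
python3 -m inch '[[0,-0.001,0,0,0,0],[0,0,0,0,0,0]]' 
python3 st.py
```

```text
time: 32.88
tcp_pos: [0.5489, 0.1515, 0.0921]
ee_rot: [-0.012, 0.707, 0.013, 0.707]
force: [-3.4, 7.0, 7.7]
gripper_width: 0.01
t 32.88 mTCP mm [-39.4 211.7  92.1] F [-3.1  7.1  7.7] j456 [ 0.    0.91 -1.46] w 10.0
time: 33.12
tcp_pos: [0.5489, 0.1514, 0.0922]
ee_rot: [-0.011, 0.707, 0.014, 0.707]
force: [-4.3, 12.1, 6.3]
gripper_width: 0.0094
t 33.12 mTCP mm [-39.4 211.6  92.2] F [-3.8 12.3  6.3] j456 [ 0.01  0.91 -1.46] w 9.4
time: 33.38
tcp_pos: [0.549, 0.1513, 0.0922]
ee_rot: [-0.01, 0.707, 0.014, 0.707]
force: [-4.0, 15.6, 6.5]
gripper_width: 0.0096
t 33.38 mTCP mm [-39.4 211.5  92.2] F [-3.4 15.7  6.5] j456 [ 0.01  0.91 -1.47] w 9.6
```

The drawer is at its stop: no further motion, with the force rising to 15.7 N. I'll tug gently to test the latch before letting go.

```bash

python3 -m inch '[[0,0.003,0,0,0,0],[0,0.003,0,0,0,0],[0,0,0,0,0,0]]' 0 60
python3 st.py
python3 -m inch '[[0,-0.002,0,0,0,0],[0,0,0,0,0,0],[0,0,0,0,0,0]]' 0 60
python3 st.py
```

```text
time: 33.75
tcp_pos: [0.5489, 0.1542, 0.0921]
ee_rot: [-0.013, 0.707, 0.013, 0.707]
force: [-3.1, 2.9, 8.0]
gripper_width: 0.0097
t 33.75 mTCP mm [-39.4 214.4  92.1] F [-3.  3.  8.] j456 [ 0.    0.91 -1.46] w 9.7
time: 34.12
tcp_pos: [0.5489, 0.1524, 0.0921]
ee_rot: [-0.012, 0.707, 0.013, 0.707]
force: [-3.2, 4.4, 8.0]
gripper_width: 0.0099
t 34.12 mTCP mm [-39.4 212.6  92.1] F [-3.   4.5  8. ] j456 [ 0.    0.91 -1.46] w 9.9
```

```bash

python3 -m inch '[[0,0.002,0,0,0,0],[0,0.0015,0,0,0,0],[0,0,0,0,0,0]]' 0 60
python3 st.py
python3 -m inch '[[0,0.0015,0,0,0,0],[0,0,0,0,0,0]]' 0 60
python3 st.py
```

```text
time: 34.5
tcp_pos: [0.5488, 0.1543, 0.0921]
ee_rot: [-0.014, 0.707, 0.012, 0.707]
force: [-2.4, -2.9, 8.9]
gripper_width: 0.0098
t 34.5 mTCP mm [-39.4 214.6  92.1] F [-2.5 -2.8  8.9] j456 [-0.    0.92 -1.45] w 9.8
time: 34.75
tcp_pos: [0.5488, 0.1546, 0.0921]
ee_rot: [-0.014, 0.707, 0.012, 0.707]
force: [-1.7, -8.1, 8.7]
gripper_width: 0.0095
t 34.75 mTCP mm [-39.4 214.8  92.1] F [-2.  -8.1  8.7] j456 [-0.    0.92 -1.45] w 9.5
```

It's latched: the tug is resisted at +3 mm from the stop, with 8 N. I'll relax, release and retreat.

```bash

python3 -m inch '[[0,-0.002,0,0,0,0],[0,0,0,0,0,0]]' 
python3 -m inch '[[0,0,0,0,0,0],[0,0,0,0,0,0],[0,0,0,0,0,0],[0,0,0,0,0,0],[-0.02,0,0,0,0,0],[-0.04,0,0,0,0,0],[-0.04,0,0,0,0,0],[-0.04,0,0,0,0,0],[-0.03,0,-0.02,0,0,0],[0,0,-0.03,0,0,0],[0,0,0,0,0,0],[0,0,0,0,0,0]]' 0.45 
python3 st.py
python3 - <<'E'
from h import *
import pickle
S={n:optics.snapshot(n) for n in ("scene","side","wrist")}
pickle.dump(S,open("s9.pkl","wb"))
crop(S["scene"],0,0,640,400,"f1.png",1.25);crop(S["side"],0,0,640,400,"f2.png",1.25);crop(S["wrist"],0,0,640,400,"f3.png",1.25)
E
```

```text
time: 35.0
tcp_pos: [0.5489, 0.1542, 0.0921]
ee_rot: [-0.013, 0.707, 0.013, 0.707]
force: [-2.9, -0.9, 9.2]
gripper_width: 0.0101
time: 36.5
tcp_pos: [0.4993, 0.1529, 0.261]
ee_rot: [-0.013, 0.707, 0.013, 0.707]
force: [-0.1, 0.1, 0.3]
gripper_width: 0.0387
t 36.5 mTCP mm [-88.9 215.  261. ] F [-0.1  0.1  0.3] j456 [-0.    1.25 -1.44] w 38.7
f1.png scale 1.25
f2.png scale 1.25
f3.png scale 1.25
```

View pics/f1.png

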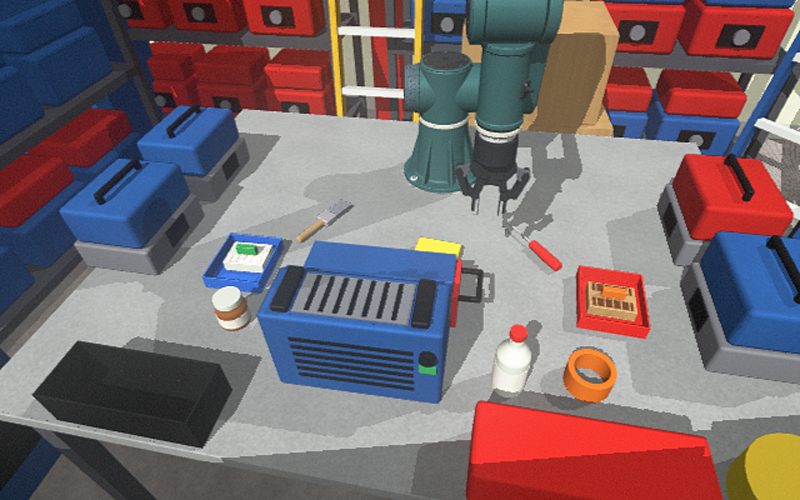

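View pics/f2.png

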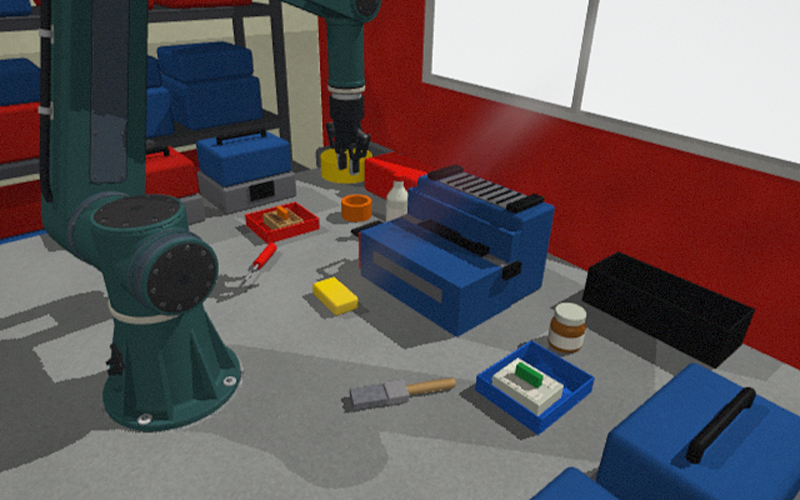

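View pics/f3.png

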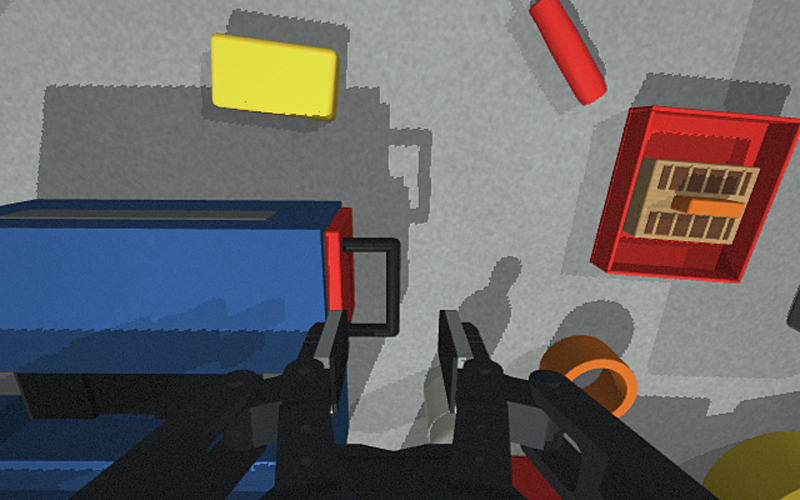

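```bash
python3 - <<'E'
from h import *
import pickle
S=pickle.load(open("s9.pkl","rb"));S0=pickle.load(open("s0.pkl","rb"))
w=S["wrist"]
print("handle",(w2(m,onz(w,393.5/1.25,287/1.25,.098))*1e3).round(1))
print("rib ends in tray",[(w2(t,onz(w,u/1.25,v/1.25,.056))*1e3).round(1) for u,v in ((674,203),(741,209))])
d=cv2.absdiff(S["scene"]["image"],S0["scene"]["image"]).max(2)
for n,(x0,y0,x1,y1) in dict(handle=(360,205,395,255),clean=(160,185,230,235),jar=(165,228,205,268),spray=(390,255,430,318),coup=(450,278,495,322),brush=(235,158,285,195),driver=(404,176,450,218),meter=(325,188,372,212)).items(): print(n,(d[y0:y1,x0:x1]>45).mean().round(3))
E
```

```text
handle [-42.8 215.9  98. ]
rib ends in tray [array([ -1.7, -39.1,  56. ]), array([-1., 23., 56.])]
handle 0.001
clean 0.001
jar 0.0
spray 0.0
coup 0.0
brush 0.0
driver 0.136
meter 0.0
```

```bash
python3 -c "
from rig import arm
print(arm.get_obs()['time'],arm.get_obs()['force']); print(arm.finish_job())"
```

```text
36.65 [ 0.12686172 -0.16967956 -0.14170677]
the job is handed in; nothing more can be done
None
```

The job is handed in at 36.7 s of the 72 s allowed; no verdict was reported. The clogged cassette is flat in the red wash tray and the drawer is shut and latched.

**What I did**
- **Catch:** I pressed it with the closed fingertips at about machine y = -27 mm, and the drawer sprang about 39 mm out. I didn't slide along the ledge. The wrist camera showed the recess seams, so I lowered there and confirmed it by feel: contact came below ledge level, with a spring force of 3 to 5 N.
- **Drawer out:** I pulled it to about 120 mm by the handle.
- **Cassette:** I lifted it by the rib and lowered it into the red tray until it touched, then opened the fingers.
- **Drawer shut:** I pushed it to its stop, tugged to check the latch, then let go and backed the arm away.

**Last checks**
- **Drawer:** the tug was held at 8 N about 3 mm out from the stop. The final wrist view put the handle at y ≈ 216 mm where 214 is home, within measuring error. The scene picture at the handle matches the one from the start.
- **Cassette:** it lies flat with the rib up. The scene view puts the rib within about 5 mm of the tray's centre. A rougher wrist reading gave about -8 mm in y, well inside the limit either way.
- **Other things:** the picture areas of the clean filter, jar, spray, coupling, brush and meter are unchanged.
- **Driver:** its picture area did change (14% of pixels). The handle is still within about 2 pixels of where it was, and the arm and its shadow are next to it in that view, so I take those to be the cause.
- **Catch:** I didn't measure separately that it sprang back up; nothing is touching it.

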